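Seal the wish tablets in the strike press

TASK

Lay every wooden wish tablet flat on the pulled-out stage of the red sealing press, one to a bay, lengthwise between two brass stops and inside the red lines; slide the stage fully home, then take the mallet and strike the sprung brass pin fully down with a brisk blow to seal them. Afterwards pull the stage out again and put all the tablets flat, none on top of another, in the wooden tray, slide the empty stage fully home, and lay the mallet back on its blue mat the way it lay at first. Leave the two elephants and the lighter where they are.

Things in the scene. Friction and masses are not known exactly. Their poses are not given: they have to be found in the camera images.
- tablet0: wooden wish tablet, 60 x 30 x 12 mm (x, y, z), 30 g, yellow panel on its top face; origin at the centre of its underside, x along its length. Two or three of the three tablets are there (None from start to end: absent)
- tablet1: wooden wish tablet, 60 x 30 x 12 mm (x, y, z), 30 g, yellow panel on its top face; origin at the centre of its underside, x along its length. Two or three of the three tablets are there (None from start to end: absent)
- tablet2: wooden wish tablet, 60 x 30 x 12 mm (x, y, z), 30 g, yellow panel on its top face; origin at the centre of its underside, x along its length. Two or three of the three tablets are there (None from start to end: absent)
- press: red strike press fixed to the table (where and how turned varies); origin on the table under the pin's axis, +x away from the loading side. A crossbeam 50 mm deep (x), 300 mm wide (y), top 112 mm above the table, stands over the home place of the stage. The stage slides out along -x of the press; its upper face is 20 mm above the table
- stage (a joint): slide of the aluminium stage: 0 m = fully home under the crossbeam, 0.10 m = fully out (towards -x of the press); it starts nearly out; friction about 1.5 N, stays where it is left. At home it meets a hard stop. Load and unload it out, at 0.085 m or more
- stage_handle (a point): top centre of the black upright grip plate at the front of the stage, 92 mm above the table; the plate is 22 mm (x) by 14 mm (y) and 72 mm tall, take it from above across its 14 mm; axes as the press. It stands 77 mm in front of the bays' centre line, and 52 mm in front of the crossbeam's front face when home
- bay0 (a point): centre of a bay on the stage's upper face; axes as the press; moves with the stage. A tablet lies in it lengthwise along y, between two brass stops 68 mm apart in y (8 mm high, 10 mm thick, 30 mm long in x) and between two painted red lines 44 mm apart in x. Bays are 78 mm apart in y, any tablet may go in any bay, one each
- bay1 (a point): centre of a bay on the stage's upper face; axes as the press; moves with the stage. A tablet lies in it lengthwise along y, between two brass stops 68 mm apart in y (8 mm high, 10 mm thick, 30 mm long in x) and between two painted red lines 44 mm apart in x. Bays are 78 mm apart in y, any tablet may go in any bay, one each
- bay2 (a point): centre of a bay on the stage's upper face; axes as the press; moves with the stage. A tablet lies in it lengthwise along y, between two brass stops 68 mm apart in y (8 mm high, 10 mm thick, 30 mm long in x) and between two painted red lines 44 mm apart in x. Bays are 78 mm apart in y, any tablet may go in any bay, one each
- pin (a joint): depth of the sprung pin: 0 m = up, 0.030 m = fully down on its stop; spring 3 N at the top, 7 N at the bottom, and it rises again by itself. A brisk blow: it must be moving down faster than 0.06 m/s under the mallet, then go on to 0.027 m or more
- pin_top (a point): centre of the top face of the pin's round brass cap (24 mm across, the part to strike), 160 mm above the table when up (48 mm above the crossbeam)
- mallet: wooden mallet, 160 g, standing on its head's underside (its striking face); origin at the centre of that face. Head a 50 x 44 x 50 mm block (x, y, z) with brass bands; +x points from handle to head. Handle level, 18 mm wide (y), 20 mm tall, axis 25 mm above the underside, from x = -25 to -115 mm; grip it firmly (80 N or more) across its 18 mm near x = -50 mm
- mat: blue cloth mat fixed to the table, 200 x 100 x 3 mm (x, y, z); origin at the centre of its underside
- mat_home (a point): point on the mat's upper face where the mallet's origin belongs (within 30 mm), with the mallet's x along the mat's x (within 20 degrees)
- tray: loose shallow wooden tray, 236 x 120 x 16 mm (x, y, z) outside, walls and floor 5 mm, 400 g; origin at the centre of its underside, x along its length. Room for three tablets in a row, lengthwise along x, 70 mm apart
- elephant0: bystander, leave it where it is: small white and blue porcelain elephant, about 70 x 36 x 58 mm; origin at the centre of its underside
- elephant1: bystander, leave it where it is: the second porcelain elephant, same size
- lighter: bystander, leave it where it is: white plastic lighter lying on the table, about 80 x 22 x 16 mm; origin under its centre
There are look-alikes about, which are no part of the job. What is shaped like the tablet1 but green or pink is not meant.

How it is judged:
On the way, in this order (a step that is already met when the one before it is completed fails the run):
1. every tablet lies flat in a bay of its own on the stage, between its stops and the red lines (angle between each of tablet0, tablet1, tablet2's own z axis and vertical below 0.12 rad and ((x of tablet0 in the frame of bay0 between -0.008 and 0.008 m and y of tablet0 in the frame of bay0 between -0.006 and 0.006 m and z of tablet0 in the frame of bay0 between -0.004 and 0.004 m and angle between the x axis of tablet0 and the y axis of bay0, either way round below 0.2 rad) or (x of tablet0 in the frame of bay1 between -0.008 and 0.008 m and y of tablet0 in the frame of bay1 between -0.006 and 0.006 m and z of tablet0 in the frame of bay1 between -0.004 and 0.004 m and angle between the x axis of tablet0 and the y axis of bay1, either way round below 0.2 rad) or (x of tablet0 in the frame of bay2 between -0.008 and 0.008 m and y of tablet0 in the frame of bay2 between -0.006 and 0.006 m and z of tablet0 in the frame of bay2 between -0.004 and 0.004 m and angle between the x axis of tablet0 and the y axis of bay2, either way round below 0.2 rad)) and ((x of tablet1 in the frame of bay0 between -0.008 and 0.008 m and y of tablet1 in the frame of bay0 between -0.006 and 0.006 m and z of tablet1 in the frame of bay0 between -0.004 and 0.004 m and angle between the x axis of tablet1 and the y axis of bay0, either way round below 0.2 rad) or (x of tablet1 in the frame of bay1 between -0.008 and 0.008 m and y of tablet1 in the frame of bay1 between -0.006 and 0.006 m and z of tablet1 in the frame of bay1 between -0.004 and 0.004 m and angle between the x axis of tablet1 and the y axis of bay1, either way round below 0.2 rad) or (x of tablet1 in the frame of bay2 between -0.008 and 0.008 m and y of tablet1 in the frame of bay2 between -0.006 and 0.006 m and z of tablet1 in the frame of bay2 between -0.004 and 0.004 m and angle between the x axis of tablet1 and the y axis of bay2, either way round below 0.2 rad)) and ((x of tablet2 in the frame of bay0 between -0.008 and 0.008 m and y of tablet2 in the frame of bay0 between -0.006 and 0.006 m and z of tablet2 in the frame of bay0 between -0.004 and 0.004 m and angle between the x axis of tablet2 and the y axis of bay0, either way round below 0.2 rad) or (x of tablet2 in the frame of bay1 between -0.008 and 0.008 m and y of tablet2 in the frame of bay1 between -0.006 and 0.006 m and z of tablet2 in the frame of bay1 between -0.004 and 0.004 m and angle between the x axis of tablet2 and the y axis of bay1, either way round below 0.2 rad) or (x of tablet2 in the frame of bay2 between -0.008 and 0.008 m and y of tablet2 in the frame of bay2 between -0.006 and 0.006 m and z of tablet2 in the frame of bay2 between -0.004 and 0.004 m and angle between the x axis of tablet2 and the y axis of bay2, either way round below 0.2 rad))), for 0.2 s.
2. the stage is fully home with the tablets still in their bays (all of step 1 and value of joint stage below 0.006 m), for 0.2 s.
3. the mallet drives the pin down briskly over the loaded stage (all of step 2 and contact force between mallet and pin above 1 N and value of joint pin between 0.003 and 0.022 m and velocity of joint pin above 0.06 m/s).
4. the blow drives the pin fully down (value of joint stage below 0.006 m and contact force between mallet and pin above 1 N and value of joint pin above 0.027 m).
5. the stage is pulled out again (value of joint stage above 0.075 m), for 0.1 s.
At the end, for the whole second after the job is handed in: every tablet lies flat on the tray's floor and at rest, the empty stage is fully home (within 6 mm), the pin is up, and the mallet stands on its head on the mat, its origin within 32 mm of mat_home and its handle along the mat within 20 degrees (angle between each of tablet0, tablet1, tablet2, mallet's own z axis and vertical below 0.12 rad and linear speed of each of tablet0, tablet1, tablet2, mallet below 0.03 m/s and x of tablet0 in the frame of tray between -0.1 and 0.1 m and y of tablet0 in the frame of tray between -0.045 and 0.045 m and z of each of tablet0, tablet1, tablet2 in the frame of tray below 0.01 m and x of tablet1 in the frame of tray between -0.1 and 0.1 m and y of tablet1 in the frame of tray between -0.045 and 0.045 m and x of tablet2 in the frame of tray between -0.1 and 0.1 m and y of tablet2 in the frame of tray between -0.045 and 0.045 m and value of joint stage below 0.006 m and value of joint pin below 0.003 m and distance between mallet and mat_home below 0.032 m and angle between the x axis of mallet and the x axis of mat, either way round below 0.35 rad and angle between tray's own z axis and vertical below 0.1 rad); the robot touches nothing.
It fails at once if an elephant or the lighter is pushed more than 25 mm from its place (distance of any of elephant0, elephant1, lighter from where it was at the start of the episode above 0.025 m).
Of tablet0, tablet1, tablet2 only 2 to 3 are there at a start; the rules pass over those that are not, and their reading is None.
At some moment in a run one of mallet, tray may be knocked a few centimetres aside while the robot is not near it.
Once in a run the grip may slacken for a moment while it holds something.
It also fails if it takes over 210 s, if anything falls off the work surface, if the arm or the gripper's body presses on something with over 40 N, if the wrist force passes 120 N, or if a joint passes its speed limit or range.

ROBOT

A 7-joint arm with a two-finger parallel gripper is mounted at the origin on the work surface. World frame = base frame: x ahead of the robot, y to its left, z up, the work surface at z = 0. Lengths are in m, angles in rad, forces in N, time in s.
With the tool pointing down it reaches from about 0.4 to 0.85 m from the base axis. Payload 4.5 kg.
Tool frame: the origin (TCP) lies between the finger pads; the fingertips stand r.tip_reach ahead of it and the grasp point (between the pads) lies 3 mm ahead of it (r.tip_reach is the distance from the TCP to the fingertips, in m); z points along the fingers, y is the line along which they close (so a half turn about z gives the same grasp; the last joint's range is limited). The gripper opens to 88 mm and grips with 3 to 60 N. Pads are 18 mm wide; open, the fingers measure 123 mm over their backs; the gripper's body (75 mm by 187 mm) begins 45 mm behind the grasp point.
Start: joints at [1.217, 0.689, -0.195, 1.565, 0.157, 0.902, -0.215], TCP at [0.236, -0.579, 0.261] pointing down, gripper open.
Joint ranges: [-3.01, 3.01], [-0.46, 2.08], [-1.47, 1.51], [0.13, 2.56], [-1, 4.14], [0.04, 2.09], [-2.66, 2.66]. Speed limits (rad/s): [2.57, 2.57, 3.14, 3.14, 3.14, 3.14, 3.14].

INTERFACE

Orientations are given as a unit quaternion [x, y, z, w].
In Python, from plant import r gives the robot as it stands.
- The arm moves only by the tool step_arm, never from a script. Its argument "motion" is a list of rows, each an object with "dp": the shift along the tool's x, y, z in mm, a list of three; "twist": the turn, a rotation vector about the tool's x, y, z in rad, a list of three; "hand": the opening, from -1 (shut) to 1 (fully open). In form: [{"dp": [dx, dy, dz], "twist": [rx, ry, rz], "hand": hand}, ...]. A call has 1 to 5 rows; each row is the pose to reach, as a shift and turn from the pose commanded when the call began, along the tool's axes at that moment; what a row does not reach only later rows make up. A row lasts 1/8 s, in which the tool goes at most 62.5 mm and 10.7 degrees, less where a joint would pass 70% of its speed; a pose out of reach is approached as far as the arm can. A call with a gripper value outside its range is refused whole. The fingers move at their own pace and stop on an object; "force" is the grip in N (left out, the last holds). Time passes only in rows, so rows that repeat a pose let the fingers close. It gives the time, the measured TCP pose, the force, the opening and the grip force at its end, in the units of the state.
- r.get_state(): the state, without advancing time (a new reading comes with each control period).
- r.snapshot(name): name is "side" or "top" or "wrist"; returns a dict with "pixels" (400x640x3 uint8, red, green, blue), "depth" (400x640 float32, m along the optical axis (not along the pixel's ray), 0 where there is no reading), "fx", "fy", "cx", "cy" (pixels), "D" ([k1, k2, p1, p2, k3] as OpenCV has them; the pictures are not rectified), "xyz" and "orientation" of the camera in the world; the wrist camera has in their place "mount" (4x4, takes a point from camera to tool coordinates, whose origin is the TCP and whose axes are the flange's). Camera axes: x right, y down, z forward; pixel columns grow to the right and rows downward; lengths in m; the calibration is good to about 2 mm. A picture is of the moment at which its call begins: read the wrist's pose just before it.
- r.finish_job(): hands the job in; it is judged then, once.
Trained networks look in the newest picture that a camera, given by its name, has taken for a name from the list of things; names that differ only in an ending like _2 or _b are one class to them, and where a whole thing is asked for, a point or a joint stands for the part that bears it (a point fixed in the world has none). Each returns a list of dicts, best first, with "score" (0 to 1); they miss things now and then, are a little off and sometimes report something else, mostly with a low value. They report only what shows in the picture. A call takes as long as a camera call. They do not tell look-alikes from the thing itself.
- r.search_frame(camera, thing): "at" ([x, y, z] in m, in the coordinates of the camera as it stood for that picture, good to about 4 mm: the middle of the surface that is visible of it).
The state is a dict: "clock": time; "q": joint angles; "qd": joint speeds; "joint_torque": joint torques, N m; "tool_pos": TCP position; "eef_rot": TCP orientation; "contact_force": force on the tool from outside, world axes, zero at the start; "moment": the same for the moment, N m; "opening": opening from 0.0 (shut) to 1.0 (fully open); "finger_force": force on a finger pad.
Only numpy, scipy, OpenCV 4.12 (cv2) and the standard library are available. Lean on these libraries where they do the work, as an engineer would, in place of code of your own. Each camera call takes 0.05 s, during which the arm holds its last target. There are 200 camera calls.

## Working session

There is one attempt and no reset: what is moved stays moved. The work goes in short steps, Python scripts to look and compute and a tool call to move; the robot and the scene stay as the last step left them, time stands still between calls to the robot, and variables do not carry over. Pictures are saved under pics/ and viewed, at most 18 in all, crops included, and the job is handed in when it is done.

Besides the shell and the picture viewer there is one more tool, called as a command line: name --argument value ..., lists and objects as JSON in quotes. step_arm: Moves the arm, as the interface text tells. Its arguments: {"type":"object","properties":{"motion":{"type":"array"},"force":{"type":"number"}},"required":["motion"]}

```bash
ls; mkdir -p pics; cat > h.py <<'E'
import numpy as np,cv2
from scipy.spatial.transform import Rotation as R
from plant import r
def cam(n):
    s=r.get_state(); c=r.snapshot(n)
    if 'mount' in c:
        T=np.eye(4);T[:3,:3]=R.from_quat(s['eef_rot']).as_matrix();T[:3,3]=s['tool_pos'];T=T@np.array(c['mount'])
    else:
        T=np.eye(4);T[:3,:3]=R.from_quat(c['orientation']).as_matrix();T[:3,3]=c['xyz']
    c['T']=T;return c
def save(c,f): cv2.imwrite('pics/'+f,c['pixels'][:,:,::-1])
def K(c): return np.array([[c['fx'],0,c['cx']],[0,c['fy'],c['cy']],[0,0,1.]])
def world(c,uv,d=None,z=None):
    uv=np.array(uv,float).reshape(-1,2)
    n=cv2.undistortPoints(uv[:,None],K(c),np.array(c['D']))[:,0]
    ray=np.c_[n,np.ones(len(n))]
    T=c['T']
    if z is not None:
        w=ray@T[:3,:3].T; d=(z-T[2,3])/w[:,2]
    elif d is None:
        d=np.array([c['depth'][int(round(v)),int(round(u))] for u,v in uv])
    return (ray*np.asarray(d)[:,None])@T[:3,:3].T+T[:3,3]
def pix(c,P):
    P=np.array(P,float).reshape(-1,3);T=np.linalg.inv(c['T'])
    q=P@T[:3,:3].T+T[:3,3]
    return cv2.projectPoints(q,np.zeros(3),np.zeros(3),K(c),np.array(c['D']))[0][:,0]
def find(c,n,t,k=4):
    out=[]
    for o in r.search_frame(n,t)[:k]:
        p=c['T'][:3,:3]@np.array(o['at'])+c['T'][:3,3]
        out.append((round(o['score'],2),p.round(3).tolist(),pix(c,p)[0].round().tolist()))
    return out
def depthcloud(c):
    v,u=np.mgrid[0:400,0:640]
    uv=np.c_[u.ravel(),v.ravel()].astype(float)
    return world(c,uv,d=c['depth'].ravel()).reshape(400,640,3)
E
python3 - <<'E'
from h import *
print(r.get_state(), r.tip_reach)
for n in('top','side'):
    c=cam(n);save(c,n+'0.png');print(n,c['T'].round(3).tolist())
    for t in ['tablet0','press','stage_handle','pin_top','mallet','mat','tray','elephant0','lighter','stage']:
        try: print(t,find(c,n,t,6))
        except Exception as e: print(t,e)
E
```

```text
pics
{'clock': 0.0, 'q': array([ 1.21679089,  0.69001626, -0.19451386,  1.56632014,  0.15732432,
        0.90247205, -0.21512454]), 'qd': array([-1.21266296e-03,  4.08368706e-04, -4.06673944e-04, -5.70670629e-04,
        6.80887027e-04, -1.34507889e-03, -5.09097152e-05]), 'joint_torque': array([-1.52253713e-03, -5.27580464e+01, -1.26684833e+00, -1.53432852e+01,
       -5.25299914e-02,  6.56072560e-03,  1.45280005e-04]), 'tool_pos': array([ 0.23608437, -0.57807449,  0.25989621]), 'eef_rot': array([ 9.81252359e-01,  1.92725139e-01, -2.45187177e-04, -8.77205101e-04]), 'contact_force': array([ 1.10266568,  0.71079403, -0.78156035]), 'moment': array([ 0.00538215, -0.00872591, -0.01296123]), 'finger_force': 0.0, 'opening': 0.997782661140194} 0.022
top [[-0.026, -0.985, 0.171, 0.234], [-1.0, 0.023, -0.02, -0.041], [0.016, -0.172, -0.985, 1.518], [0.0, 0.0, 0.0, 1.0]]
tablet0 [(0.71, [0.337, -0.407, 0.009], [433.0, 247.0]), (0.64, [0.448, -0.42, 0.015], [436.0, 210.0]), (0.59, [0.256, -0.239, 0.013], [380.0, 275.0]), (0.57, [0.461, -0.211, 0.014], [368.0, 208.0]), (0.47, [0.354, -0.264, 0.01
[... 1252 characters left out ...]
llet [(0.77, [0.615, -0.282, 0.037], [335.0, 184.0])]
mat [(0.74, [0.566, -0.265, 0.007], [344.0, 201.0]), (0.59, [0.37, 0.156, 0.046], [288.0, 303.0])]
tray [(0.6, [0.514, 0.319, 0.006], [171.0, 326.0]), (0.59, [0.621, 0.046, 0.08], [245.0, 215.0]), (0.56, [0.534, 0.042, 0.02], [272.0, 250.0]), (0.31, [0.385, -0.108, 0.013], [363.0, 251.0])]
elephant0 [(0.72, [0.371, 0.154, 0.043], [288.0, 303.0]), (0.37, [0.743, 0.057, 0.063], [210.0, 205.0])]
lighter [(0.59, [0.383, -0.106, 0.014], [363.0, 251.0]), (0.45, [0.57, -0.265, 0.005], [343.0, 202.0]), (0.29, [0.621, 0.048, 0.074], [244.0, 217.0])]
stage [(0.93, [0.531, 0.044, 0.025], [273.0, 249.0]), (0.4, [0.622, 0.041, 0.081], [246.0, 214.0])]
```

```bash
python3 - <<'E'
import cv2
a=cv2.imread('pics/top0.png')[90:310,130:490]
cv2.imwrite('pics/top0c.png',cv2.resize(a,(800,489),interpolation=cv2.INTER_CUBIC))
E
```

```text
(no output)
```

View pics/top0c.png

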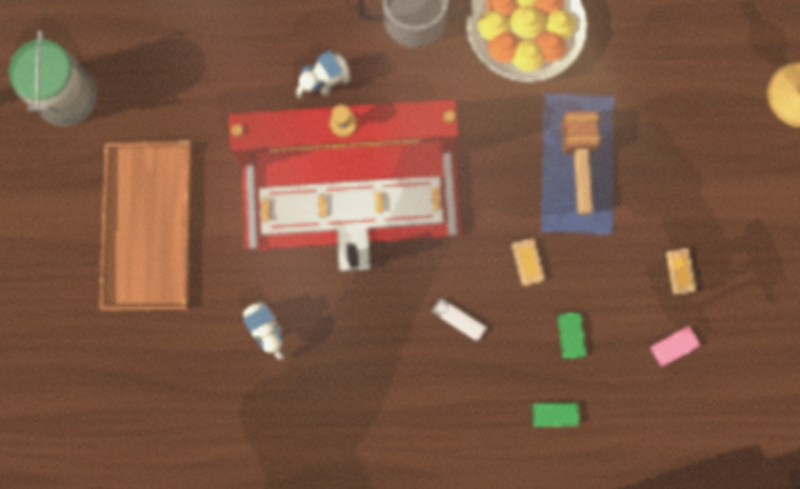

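View pics/side0.png

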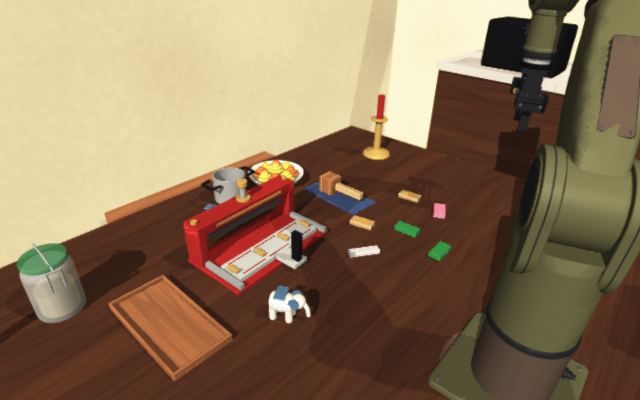

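I see two yellow-panelled tablets, at top-image pixels (368,208) and (436,212). The look-alikes are green at (387,241) and (380,277) and pink at (434,246), so I reject those by colour. The press opens towards -x, the tray is at left (196,190), and the mallet on its mat is at (390,165). Next I'll write a move planner and go for a wrist close-up.

```bash
cat >> h.py <<'E'
def down(psi): return R.from_euler('z',psi)*R.from_euler('x',np.pi)
def plan(wps,step=50,p0=None,q0=None):
    """wps: (x,y,z,psi,hand). prints per-waypoint call(s): base-frame dp mm, twist, rows needed"""
    s=r.get_state();p=np.array(s['tool_pos']) if p0 is None else np.array(p0);q=R.from_quat(s['eef_rot']) if q0 is None else q0
    print('clock',round(s['clock'],2),'at',p.round(4),'psi',round(np.arctan2(q.as_matrix()[1,0],q.as_matrix()[0,0]),3),'open',round(s['opening'],3),'F',np.round(s['contact_force'],1),'q',np.round(s['q'],2))
    for x,y,z,psi,h in wps:
        t=np.array([x,y,z]);Q=down(psi)
        dp=(q.inv().apply(t-p)*1000).round();w=(q.inv()*Q).as_rotvec().round(3)
        n=int(np.ceil(max(np.linalg.norm(dp)/step,np.linalg.norm(w)/.17,1)))
        print('dp',dp.astype(int).tolist(),'twist',w.tolist(),'hand',h,'rows',n)
        p=p+q.apply(dp/1000);q=q*R.from_rotvec(w)
E
python3 - <<'E'
from h import *
c=cam('wrist');print(np.round(c['mount'],3).tolist(),c['fx'])
plan([(0.43,-0.31,0.38,0.0,1)])
E
```

```text
[[-0.0, -0.956, -0.294, 0.076], [1.0, -0.0, -0.001, 0.0], [0.001, -0.294, 0.956, -0.125], [0.0, 0.0, 0.0, 1.0]] 277.3210519288871
clock 1.15 at [ 0.2364 -0.5786  0.2608] psi 0.388 open 1.002 F [ 0.2 -0.3 -0.2] q [ 1.22  0.69 -0.19  1.57  0.16  0.9  -0.22]
dp [281, -175, -119] twist [0.0, -0.0, 0.388] hand 1 rows 8
```

step_arm --motion '[{"dp":[35,-22,-15],"twist":[0,0,0.05],"hand":1},{"dp":[70,-44,-30],"twist":[0,0,0.1],"hand":1},{"dp":[105,-66,-45],"twist":[0,0,0.15],"hand":1},{"dp":[140,-88,-60],"twist":[0,0,0.194],"hand":1}]'

```text
clock: 1.65
tool_pos: [0.3335, -0.443, 0.3213]
eef_rot: [0.995, 0.096, 0.0, 0.0]
contact_force: [0.6, 0.1, -0.9]
opening: 1.001
finger_force: 0.0
```

step_arm --motion '[{"dp":[40,-10,-15],"twist":[0,0,0.05],"hand":1},{"dp":[80,-20,-30],"twist":[0,0,0.1],"hand":1},{"dp":[120,-40,-45],"twist":[0,0,0.15],"hand":1},{"dp":[155,-58,-60],"twist":[0,0,0.194],"hand":1},{"dp":[155,-58,-60],"twist":[0,0,0.194],"hand":1}]'

```text
clock: 2.28
tool_pos: [0.4774, -0.3542, 0.3818]
eef_rot: [1.0, 0.003, 0.002, -0.0]
contact_force: [0.1, -0.9, -0.3]
opening: 0.999
finger_force: 0.0
```

```bash
cat >> h.py <<'E'
def tablets(c,zt=0.012,col='tablet'):
    "yellow panel contours -> world rect at height zt"
    hsv=cv2.cvtColor(c['pixels'],cv2.COLOR_RGB2HSV)
    m=cv2.inRange(hsv,(18,120,120),(32,255,255))
    out=[]
    for k in cv2.findContours(m,cv2.RETR_EXTERNAL,cv2.CHAIN_APPROX_NONE)[0]:
        if cv2.contourArea(k)<150: continue
        w=world(c,k[:,0].astype(float),z=zt)
        (cx,cy),(a,b),_=rc=cv2.minAreaRect((w[:,:2]*1000).astype(np.float32))
        bx=cv2.boxPoints(rc);e=max([bx[1]-bx[0],bx[2]-bx[1]],key=np.linalg.norm)
        out.append(dict(c=(round(cx/1000,4),round(cy/1000,4)),size=(round(max(a,b)),round(min(a,b))),ang=round(np.arctan(e[1]/e[0]) if e[0] else np.pi/2,3),px=k[:,0].mean(0).round().tolist()))
    return out
E
python3 - <<'E'
from h import *
plan([])
c=cam('wrist');save(c,'w1.png')
for t in ('tablet0','mallet','mat'): print(find(c,'wrist',t,5))
for t in tablets(c): print(t)
E
```

```text
clock 2.27 at [ 0.4774 -0.3542  0.3818] psi 0.007 open 0.999 F [ 0.1 -0.9 -0.3] q [ 0.61  0.52 -0.09  1.49  0.05  1.12 -1.05]
[(0.81, [0.345, -0.411, 0.015], [347.0, 226.0]), (0.77, [0.462, -0.206, 0.015], [235.0, 165.0]), (0.69, [0.257, -0.236, 0.012], [259.0, 265.0]), (0.66, [0.445, -0.424, 0.015], [356.0, 175.0]), (0.66, [0.365, -0.271, 0.016], [273.0, 216.0])]
[(0.58, [0.623, -0.291, 0.053], [276.0, 64.0])]
[(0.92, [0.603, -0.293, 0.005], [282.0, 81.0]), (0.38, [0.385, -0.111, 0.017], [187.0, 205.0])]
{'c': (0.0432, -0.6503), 'size': (707, 37), 'ang': np.float32(-1.563), 'px': [448.0, 353.0]}
{'c': (0.1661, -0.7363), 'size': (150, 59), 'ang': np.float32(0.34), 'px': [498.0, 304.0]}
{'c': (0.1606, 0.0253), 'size': (150, 60), 'ang': np.float32(-0.313), 'px': [137.0, 304.0]}
{'c': (0.4442, -0.422), 'size': (41, 19), 'ang': np.float32(0.115), 'px': [355.0, 175.0]}
{'c': (0.4628, -0.2088), 'size': (41, 19), 'ang': np.float32(0.222), 'px': [237.0, 164.0]}
{'c': (0.6573, 0.1367), 'size': (43, 37), 'ang': np.float32(-0.314), 'px': [11.0, 42.0]}
{'c': (0.685, -0.6511), 'size': (169, 71), 'ang': np.float32(-1.564), 'px': [505.0, 15.0]}
```

View pics/w1.png

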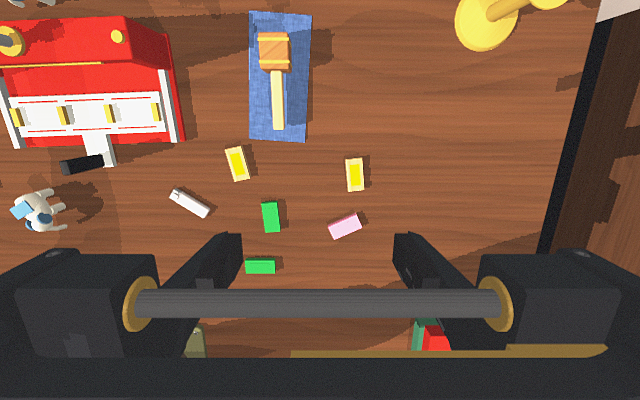

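Wrist view from 0.38 m: the tablets with yellow panels are at (237,164) and (355,175), panels 41x19 mm. The others are green at (271,216) and (260,267) and pink at (345,226). The mallet stands on the mat with its head at (275,50). Next I look at the press and tray.

step_arm --motion '[{"dp":[0,-50,0],"twist":[0,0,0],"hand":1},{"dp":[0,-100,0],"twist":[0,0,0],"hand":1},{"dp":[0,-150,0],"twist":[0,0,0],"hand":1},{"dp":[-10,-200,0],"twist":[0,0,0],"hand":1},{"dp":[-20,-250,0],"twist":[0,0,0],"hand":1}]'

```text
clock: 3.1
tool_pos: [0.4525, -0.1072, 0.3805]
eef_rot: [1.0, -0.001, -0.0, 0.0]
contact_force: [1.0, 0.5, 0.7]
opening: 1.001
finger_force: 0.0
```

step_arm --motion '[{"dp":[0,-50,0],"twist":[0,0,0],"hand":1},{"dp":[0,-100,0],"twist":[0,0,0],"hand":1},{"dp":[0,-150,0],"twist":[0,0,0],"hand":1},{"dp":[0,-180,0],"twist":[0,0,0],"hand":1},{"dp":[0,-180,0],"twist":[0,0,0],"hand":1}]'

```text
clock: 3.72
tool_pos: [0.4534, 0.0735, 0.3805]
eef_rot: [1.0, 0.001, -0.0, -0.0]
contact_force: [0.6, -0.3, -0.0]
opening: 0.998
finger_force: 0.0
```

```bash
python3 - <<'E'
from h import *
plan([])
c=cam('wrist');save(c,'w2.png')
for t in ('pin_top','stage_handle','tray','press'): print(t,find(c,'wrist',t,3))
P=depthcloud(c);np.savez('w2.npz',P=P,px=c['pixels'])
E
```

```text
clock 3.73 at [0.4534 0.0735 0.3805] psi 0.003 open 0.998 F [ 0.6 -0.3 -0. ] q [-0.12  0.32 -0.19  1.86  0.07  0.97 -1.92]
pin_top [(0.84, [0.632, 0.035, 0.16], [354.0, 12.0]), (0.74, [0.542, 0.033, 0.021], [342.0, 103.0])]
stage_handle [(0.97, [0.543, 0.034, 0.016], [342.0, 103.0])]
tray [(0.68, [0.542, 0.316, 0.006], [176.0, 103.0])]
press [(0.59, [0.611, 0.032, 0.026], [345.0, 57.0])]
```

View pics/w2.png

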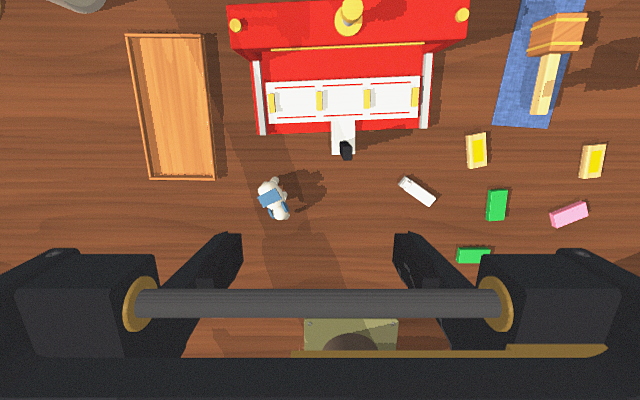

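Wrist view of the press: the four brass stops are at (271,103), (319,101), (369,99) and (416,97), the black grip at (345,150) and the pin cap at (348,15). The tray is empty at (172,105), and no third tablet shows.

```bash
cat >> h.py <<'E'
def rect(w):
    (cx,cy),(a,b),_=rc=cv2.minAreaRect((w[:,:2]*1000).astype(np.float32))
    bx=cv2.boxPoints(rc);e=max([bx[1]-bx[0],bx[2]-bx[1]],key=np.linalg.norm)
    return [round(float(v),4) for v in (cx/1000,cy/1000,max(a,b),min(a,b),np.arctan2(e[1],e[0])%np.pi)]
def press(c,sh=None):
    P=depthcloud(c);px=c['pixels'];hsv=cv2.cvtColor(px,cv2.COLOR_RGB2HSV);z=P[...,2]
    reg=(P[...,0]>.45)&(P[...,0]<.75)&(P[...,1]>-.15)&(P[...,1]<.2)
    dk=reg&(hsv[...,2]<70)&(abs(z-.092)<.006)
    print('handle',np.median(P[dk],0).round(4),dk.sum(), rect(P[dk]) if dk.sum()>5 else '')
    bm=reg&(abs(z-.112)<.005); print('beam',rect(P[bm]) if bm.sum()>9 else '',bm.sum(),P[bm][:,:2].min(0).round(4))
    cap=reg&(abs(z-.16)<.004); print('cap',np.median(P[cap],0).round(4),cap.sum())
    st=(reg&(abs(z-.024)<.01)&cv2.inRange(hsv,(18,120,90),(32,255,255)).astype(bool)).astype(np.uint8)
    for k in range(1,(L:=cv2.connectedComponentsWithStats(st))[0]):
        if L[2][k,4]>25:
            v,u=np.where(L[1]==k); w=world(c,np.c_[u,v],z=.028);
            print('stop',rect(w),L[2][k,4],'depth z',np.median(P[v,u,2]).round(4))
def tray(c):
    P=depthcloud(c);hsv=cv2.cvtColor(c['pixels'],cv2.COLOR_RGB2HSV);z=P[...,2]
    m=((P[...,1]>.2)&(P[...,1]<.5)&(P[...,0]<.75)&(P[...,0]>.3)&cv2.inRange(hsv,(5,80,120),(22,255,255)).astype(bool)).astype(np.uint8)
    L=cv2.connectedComponentsWithStats(m);k=1+np.argmax(L[2][1:,4]);m=L[1]==k
    print('tray',rect(P[m]),L[2][k])
E
python3 - <<'E'
from h import *
c=cam('wrist');press(c);tray(c)
c=cam('top');press(c);tray(c)
E
```

```text
handle [0.4704 0.0309 0.0932] 128 [0.4707, 0.0301, 19.9263, 13.1384, 0.0443]
beam [0.636, 0.0373, 299.724, 50.8284, 1.6132] 9495 [ 0.6048 -0.1129]
cap [0.6344 0.037  0.1613] 398
stop [0.5525, -0.0833, 27.6979, 11.3176, 0.0216] 130 depth z 0.029
stop [0.5497, -0.005, 27.6196, 9.679, 3.1375] 112 depth z 0.0291
stop [0.5454, 0.0717, 27.7849, 8.2201, 3.1375] 104 depth z 0.0295
stop [0.5425, 0.1499, 28.1635, 9.0245, 0.0584] 101 depth z 0.0295
tray [0.4988, 0.35, 397.5601, 299.9781, 3.1416] [   42     0   211   234 35424]
handle [nan nan nan] 0 
beam [0.6362, 0.0018, 231.7767, 52.5597, 1.6136] 911 [ 0.609  -0.1146]
cap [0.6354 0.0365 0.1601] 46
tray [0.5297, 0.3791, 245.6773, 242.0259, 3.1311] [ 139  153   77   78 3510]
  return _methods._mean(a, axis=axis, dtype=dtype,
  ret = um.true_divide(
```

```bash
python3 - <<'E'
from h import *
a=cv2.imread('pics/w1.png')[135:290,210:390]
cv2.imwrite('pics/w1c.png',cv2.resize(a,(540,465),interpolation=cv2.INTER_CUBIC))
plan([(0.4628,-0.02,0.30,0.9,1),(0.4628,-0.2088,0.10,1.793,1),(0.4628,-0.2088,0.029,1.793,1)])
E
```

```text
clock 4.08 at [0.4538 0.0712 0.3807] psi -0.003 open 0.999 F [-0.1 -0.6 -0.5] q [-0.12  0.32 -0.19  1.86  0.07  0.97 -1.92]
dp [9, 91, 81] twist [0.0, 0.0, -0.903] hand 1 rows 6
dp [-148, 118, 200] twist [0.0, 0.001, -0.893] hand 1 rows 6
dp [0, 0, 71] twist [0.0, -0.0, 0.0] hand 1 rows 2
```

View pics/w1c.png

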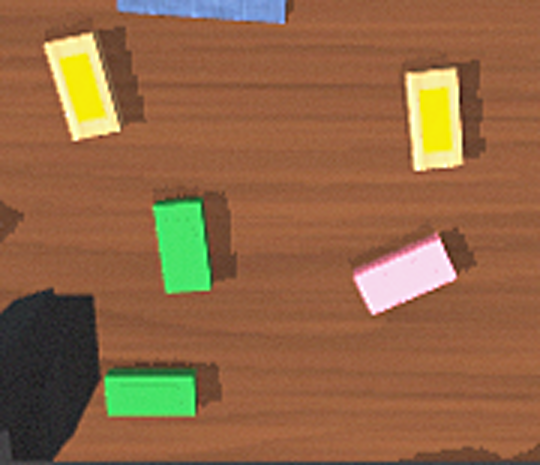

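The crop confirms it: the tablets with yellow panels are at crop (82,87) and (435,118), and the green and pink blocks are decoys. I'll take the left one first.

step_arm --motion '[{"dp":[2,18,16],"twist":[0,0,-0.18],"hand":1},{"dp":[4,36,32],"twist":[0,0,-0.36],"hand":1},{"dp":[6,54,48],"twist":[0,0,-0.54],"hand":1},{"dp":[8,72,64],"twist":[0,0,-0.72],"hand":1},{"dp":[9,91,81],"twist":[0,0,-0.9],"hand":1}]'

```text
clock: 4.7
tool_pos: [0.4629, -0.0197, 0.2993]
eef_rot: [0.899, 0.437, 0.0, 0.0]
contact_force: [0.5, -0.1, 1.3]
opening: 0.997
finger_force: 0.0
```

step_arm --motion '[{"dp":[-30,24,38],"twist":[0,0,-0.18],"hand":1},{"dp":[-60,48,76],"twist":[0,0,-0.36],"hand":1},{"dp":[-90,72,114],"twist":[0,0,-0.54],"hand":1},{"dp":[-120,96,152],"twist":[0,0,-0.72],"hand":1},{"dp":[-148,118,185],"twist":[0,0,-0.9],"hand":1}]'

```text
clock: 5.32
tool_pos: [0.4627, -0.2099, 0.1133]
eef_rot: [0.62, 0.785, -0.0, 0.0]
contact_force: [0.6, 0.1, -0.1]
opening: 1.001
finger_force: 0.0
```

step_arm --motion '[{"dp":[0,0,0],"twist":[0,0,0],"hand":1}]'

```text
clock: 5.45
tool_pos: [0.4606, -0.2117, 0.1121]
eef_rot: [0.624, 0.781, -0.002, -0.002]
contact_force: [-0.2, 0.5, -1.2]
opening: 0.998
finger_force: 0.0
```

```bash
python3 - <<'E'
from h import *
c=cam('wrist')
for t in tablets(c): 
    if t['size'][0]<60: print(t)
plan([(0.4628,-0.2088,0.029,1.793,1)])
E
```

```text
{'c': (0.4636, -0.2093), 'size': (41, 20), 'ang': np.float32(0.224), 'px': [322.0, 203.0]}
{'c': (0.5593, -0.0803), 'size': (35, 11), 'ang': np.float32(0.044), 'px': [486.0, 69.0]}
clock 5.5 at [ 0.462  -0.2093  0.1136] psi 1.795 open 0.996 F [1.  1.1 1. ] q [ 0.6   0.81 -0.43  2.03  0.75  0.47 -0.18]
dp [0, 1, 85] twist [-0.002, -0.001, 0.002] hand 1 rows 2
```

step_arm --motion '[{"dp":[0,0,40],"twist":[0,0,0],"hand":1},{"dp":[1,1,75],"twist":[0,0,0],"hand":1},{"dp":[1,1,85],"twist":[0,0,0],"hand":1},{"dp":[1,1,85],"twist":[0,0,0],"hand":1}]' --force 25

```text
clock: 6.0
tool_pos: [0.4644, -0.2058, 0.0304]
eef_rot: [0.621, 0.784, 0.0, 0.0]
contact_force: [-0.0, 0.4, 0.6]
opening: 1.0
finger_force: 0.0
```

step_arm --motion '[{"dp":[0,0,0],"twist":[0,0,0],"hand":0},{"dp":[0,0,0],"twist":[0,0,0],"hand":0},{"dp":[0,0,0],"twist":[0,0,0],"hand":0},{"dp":[0,0,0],"twist":[0,0,0],"hand":0}]'

```text
clock: 6.5
tool_pos: [0.4641, -0.2068, 0.0303]
eef_rot: [0.622, 0.783, 0.0, 0.001]
contact_force: [-0.5, -0.3, 6.5]
opening: 0.673
finger_force: 25.0
```

```bash
python3 - <<'E'
from h import *
plan([(0.4628,-0.2088,0.13,1.793,0),(0.548,-0.0446,0.13,3.184,0),(0.5508,-0.0446,0.044,3.184,0)])
E
```

```text
clock 6.5 at [ 0.4641 -0.2068  0.0303] psi 1.799 open 0.673 F [-0.5 -0.3  6.5] q [ 0.47  0.95 -0.24  2.05  0.9   0.25 -0.32]
dp [-2, -2, -100] twist [0.001, 0.001, 0.006] hand 0 rows 3
dp [142, 120, 0] twist [-0.0, -0.0, -1.391] hand 0 rows 9
dp [-3, -1, 86] twist [0.0, -0.0, 0.0] hand 0 rows 2
```

step_arm --motion '[{"dp":[0,0,-15],"twist":[0,0,0],"hand":0},{"dp":[0,0,-40],"twist":[0,0,0],"hand":0},{"dp":[-1,-1,-70],"twist":[0,0,0],"hand":0},{"dp":[-2,-2,-100],"twist":[0,0,0],"hand":0},{"dp":[-2,-2,-100],"twist":[0,0,0],"hand":0}]'

```text
clock: 7.12
tool_pos: [0.4632, -0.2095, 0.1313]
eef_rot: [0.622, 0.783, 0.001, 0.002]
contact_force: [-0.7, -0.4, -1.4]
opening: 0.677
finger_force: 25.0
```

step_arm --motion '[{"dp":[15,13,0],"twist":[0,0,-0.14],"hand":0},{"dp":[30,26,0],"twist":[0,0,-0.28],"hand":0},{"dp":[45,39,0],"twist":[0,0,-0.42],"hand":0},{"dp":[60,52,0],"twist":[0,0,-0.56],"hand":0},{"dp":[71,60,0],"twist":[0,0,-0.7],"hand":0}]'

```text
clock: 7.75
tool_pos: [0.5046, -0.125, 0.1285]
eef_rot: [0.313, 0.95, 0.0, -0.001]
contact_force: [-0.3, -0.0, -0.5]
opening: 0.674
finger_force: 25.0
```

```bash
python3 - <<'E'
from h import *
c=cam('wrist');save(c,'w3.png')
plan([(0.5508,-0.0446,0.10,3.184,0),(0.5508,-0.0446,0.044,3.184,0)])
E
```

```text
clock 7.8 at [ 0.5054 -0.123   0.1287] psi 2.511 open 0.675 F [ 0.7  2.3 -1.1] q [ 0.54  0.84 -0.66  1.98  0.87  0.63  0.24]
dp [9, 90, 29] twist [0.003, -0.001, -0.673] hand 0 rows 4
dp [0, 0, 56] twist [-0.0, 0.0, 0.0] hand 0 rows 2
```

View pics/w3.png

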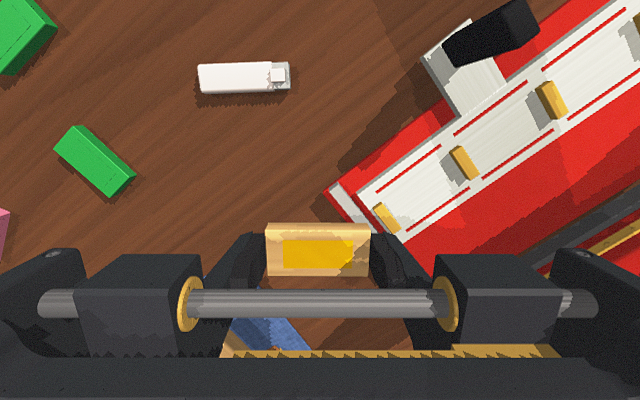

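The tablet is held by its ends at (318,250), nearly flat. I'll check the tilt from depth.

```bash
cat >> h.py <<'E'
def held(c):
    P=depthcloud(c);hsv=cv2.cvtColor(c['pixels'],cv2.COLOR_RGB2HSV)
    m=cv2.inRange(hsv,(20,150,150),(30,255,255));m[:220]=0;m[275:]=0;m[:,:270]=0;m[:,370:]=0
    s=r.get_state();w=R.from_quat(s['eef_rot']).inv().apply(P[m>0]-s['tool_pos'])*1000
    w=w[(abs(w[:,2])<60)]
    a=np.linalg.lstsq(np.c_[w[:,:2],np.ones(len(w))],w[:,2],rcond=None)[0]
    print('held n',len(w),'tool-frame centre mm',np.median(w,0).round(1),'slope x,y',a[:2].round(3),'z0',a[2].round(1), 'rect',rect(w/1000))
E
python3 - <<'E'
from h import *
c=cam('wrist');held(c)
E
```

```text
held n 1969 tool-frame centre mm [-2.   1.5 16.7] slope x,y [-0.006 -0.001] z0 16.7 rect [-0.0021, 0.0017, 40.3568, 18.9475, 1.5566]
```

step_arm --motion '[{"dp":[2,22,5],"twist":[0,0,-0.17],"hand":0},{"dp":[4,45,10],"twist":[0,0,-0.34],"hand":0},{"dp":[7,68,15],"twist":[0,0,-0.51],"hand":0},{"dp":[9,90,20],"twist":[0,0,-0.673],"hand":0},{"dp":[9,90,20],"twist":[0,0,-0.673],"hand":0}]'

```text
clock: 8.48
tool_pos: [0.5511, -0.0477, 0.1087]
eef_rot: [-0.014, 1.0, 0.001, -0.001]
contact_force: [0.0, -0.3, 0.0]
opening: 0.673
finger_force: 25.0
```

```bash
python3 - <<'E'
from h import *
c=cam('wrist');save(c,'w4.png');held(c);press(c)
plan([(0.549,-0.0446,0.051,3.184,0)])
E
```

```text
held n 1936 tool-frame centre mm [-3.   1.5 16.8] slope x,y [-0.005 -0.002] z0 16.8 rect [-0.0033, 0.0016, 40.1892, 18.72, 1.5792]
handle [0.4731 0.025  0.0932] 2028 [0.5216, -0.0137, 151.2934, 56.6774, 2.1986]
beam [0.5506, -0.0474, 90.0959, 20.5197, 1.6016] 1084 [ 0.5392 -0.0927]
cap [ 0.5215 -0.0845  0.1607] 6832
stop [0.5446, 0.0705, 30.2063, 12.9028, 0.0433] 587 depth z 0.0291
stop [0.5416, 0.1479, 30.2335, 16.1061, 0.0433] 728 depth z 0.029
stop [0.5484, -0.0063, 30.5648, 10.2575, 0.0769] 463 depth z 0.0293
stop [0.5501, -0.0836, 27.5348, 10.4704, 0.0457] 412 depth z 0.0293
clock 8.53 at [ 0.5505 -0.0492  0.1088] psi -3.115 open 0.673 F [ 0.7 -0.5 -0.5] q [ 0.45  0.95 -0.8   1.88  0.99  0.77  0.68]
dp [1, 5, 58] twist [-0.0, -0.002, -0.016] hand 0 rows 2
```

View pics/w4.png

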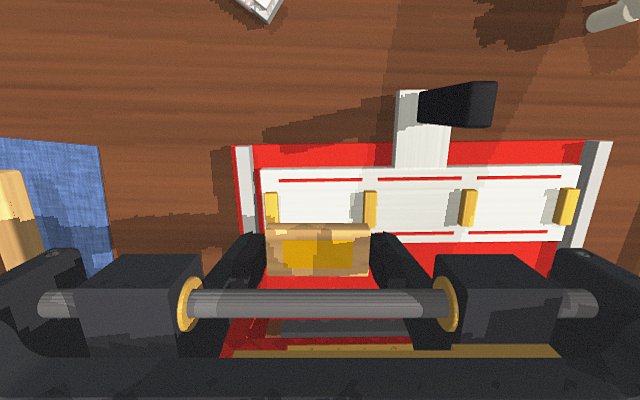

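step_arm --motion '[{"dp":[3,3,20],"twist":[0,0,-0.016],"hand":0},{"dp":[3,3,40],"twist":[0,0,-0.016],"hand":0},{"dp":[3,3,50],"twist":[0,0,-0.016],"hand":0},{"dp":[3,3,56],"twist":[0,0,-0.016],"hand":0},{"dp":[3,3,56],"twist":[0,0,-0.016],"hand":0}]'

```text
clock: 9.15
tool_pos: [0.5481, -0.0462, 0.0537]
eef_rot: [-0.023, 1.0, -0.0, -0.0]
contact_force: [-0.2, 0.9, -0.3]
opening: 0.674
finger_force: 25.0
```

```bash
python3 - <<'E'
from h import *
c=cam('wrist');held(c)
plan([(0.5475,-0.046,0.051,3.184,0)])
E
```

```text
held n 1930 tool-frame centre mm [-2.2 -0.3 17. ] slope x,y [-0.007  0.001] z0 17.0 rect [-0.0025, -0.0, 40.2464, 18.4935, 1.5788]
clock 9.2 at [ 0.5484 -0.0459  0.054 ] psi -3.095 open 0.674 F [0.5 0.1 0.2] q [ 0.41  1.02 -0.72  1.91  1.11  0.68  0.6 ]
dp [1, 0, 3] twist [-0.0, 0.0, 0.004] hand 0 rows 1
```

Down 3 mm, release gently to about +5 mm, then lift.

step_arm --motion '[{"dp":[1,0,3],"twist":[0,0,0],"hand":0},{"dp":[1,0,3],"twist":[0,0,0],"hand":0},{"dp":[1,0,3],"twist":[0,0,0],"hand":0.65},{"dp":[1,0,3],"twist":[0,0,0],"hand":0.65},{"dp":[1,0,3],"twist":[0,0,0],"hand":0.65}]'

```text
clock: 9.82
tool_pos: [0.5473, -0.0458, 0.0508]
eef_rot: [-0.024, 1.0, -0.0, 0.0]
contact_force: [0.3, 0.4, 0.4]
opening: 0.825
finger_force: 0.0
```

step_arm --motion '[{"dp":[0,0,-20],"twist":[0,0,0],"hand":0.65},{"dp":[0,0,-60],"twist":[0,0,0],"hand":1},{"dp":[0,0,-110],"twist":[0,0,0],"hand":1},{"dp":[0,0,-160],"twist":[0,0,0],"hand":1}]'

```text
clock: 10.32
tool_pos: [0.5469, -0.0458, 0.2121]
eef_rot: [-0.024, 1.0, 0.0, -0.0]
contact_force: [0.6, 0.4, 0.0]
opening: 1.0
finger_force: 0.0
```

```bash
python3 - <<'E'
from h import *
c=cam('wrist');save(c,'w5.png');press(c)
for t in tablets(c,.032): 
    if t['size'][0]<60: print(t)
plan([(0.4442,-0.25,0.21,2.4,1),(0.4442,-0.422,0.11,1.686,1)])
E
```

```text
handle [0.47   0.0283 0.0932] 466 [0.4702, 0.0291, 21.2329, 13.7854, 0.0408]
beam [0.6207, -0.0029, 221.7472, 17.2482, 1.6204] 3023 [ 0.6084 -0.1136]
cap [0.6342 0.0357 0.1612] 689
stop [0.5519, -0.0837, 29.856, 9.2792, 0.0163] 218 depth z 0.0293
stop [0.5482, -0.0062, 29.7219, 9.9735, 0.0339] 223 depth z 0.0292
stop [0.5452, 0.0711, 28.5356, 11.4666, 0.0413] 250 depth z 0.0293
stop [0.5421, 0.1488, 29.7153, 13.8906, 0.043] 297 depth z 0.0292
stop [0.5517, -0.0451, 40.6467, 19.0237, 1.6179] 411 depth z 0.0334
{'c': (0.7511, 0.0976), 'size': (52, 39), 'ang': np.float32(0.209), 'px': [414.0, 331.0]}
{'c': (0.5501, -0.0452), 'size': (40, 20), 'ang': np.float32(-1.524), 'px': [317.0, 184.0]}
{'c': (0.5411, 0.1471), 'size': (29, 12), 'ang': np.float32(0.038), 'px': [487.0, 183.0]}
{'c': (0.5442, 0.0705), 'size': (28, 10), 'ang': np.float32(0.054), 'px': [419.0, 183.0]}
{'c': (0.5472, -0.0068), 'size': (29, 10), 'ang': np.float32(0.034), 'px': [352.0, 183.0]}
{'c': (0.5508, -0.0832), 'size': (29, 9), 'ang': np.float32(0.016), 'px': [284.0, 182.0]}
clock 10.38 at [ 0.55   -0.0443  0.2183] psi -3.094 open 0.997 F [0.4 1.7 3.2] q [ 0.52  0.8  -0.93  1.82  0.79  0.93  0.85]
dp [116, -200, 7] twist [0.004, 0.009, 0.789] hand 1 rows 5
dp [-117, -127, 100] twist [0.0, -0.001, 0.714] hand 1 rows 5
```

View pics/w5.png

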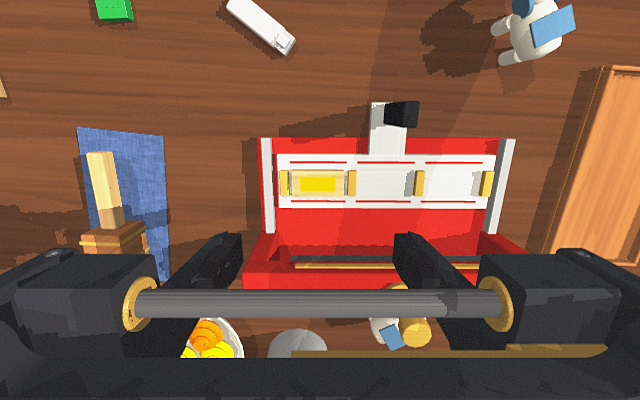

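The first tablet lies centred in its bay at (318,184), between the stops and the red lines. Now the second.

step_arm --motion '[{"dp":[23,-40,2],"twist":[0,0,0.16],"hand":1},{"dp":[46,-80,3],"twist":[0,0,0.32],"hand":1},{"dp":[69,-120,4],"twist":[0,0,0.48],"hand":1},{"dp":[92,-160,5],"twist":[0,0,0.64],"hand":1},{"dp":[116,-200,6],"twist":[0,0,0.789],"hand":1}]'

```text
clock: 11.0
tool_pos: [0.44, -0.2523, 0.2047]
eef_rot: [0.365, 0.931, -0.0, 0.0]
contact_force: [0.0, -1.8, 0.6]
opening: 0.998
finger_force: 0.0
```

step_arm --motion '[{"dp":[-23,-25,20],"twist":[0,0,0.14],"hand":1},{"dp":[-46,-50,40],"twist":[0,0,0.28],"hand":1},{"dp":[-69,-75,60],"twist":[0,0,0.42],"hand":1},{"dp":[-93,-101,80],"twist":[0,0,0.56],"hand":1},{"dp":[-117,-127,95],"twist":[0,0,0.714],"hand":1}]'

```text
clock: 11.62
tool_pos: [0.4409, -0.4245, 0.1087]
eef_rot: [0.667, 0.745, 0.0, -0.0]
contact_force: [-1.0, -0.4, 0.1]
opening: 1.0
finger_force: 0.0
```

step_arm --motion '[{"dp":[0,0,0],"twist":[0,0,0],"hand":1}]'

```text
clock: 11.75
tool_pos: [0.4395, -0.4266, 0.1081]
eef_rot: [0.667, 0.745, -0.001, -0.0]
contact_force: [0.1, 0.6, -0.6]
opening: 1.002
finger_force: 0.0
```

```bash
python3 - <<'E'
from h import *
c=cam('wrist')
for t in tablets(c): 
    if t['size'][0]<60: print(t)
plan([(0.4442,-0.422,0.029,1.686,1)])
E
```

```text
{'c': (0.4451, -0.4221), 'size': (41, 19), 'ang': np.float32(0.111), 'px': [324.0, 201.0]}
clock 11.8 at [ 0.4406 -0.4242  0.1089] psi 1.685 open 1.003 F [-0.3  0.3 -0. ] q [ 0.96  0.92 -0.5   1.71  0.64  0.69  0.24]
dp [2, 4, 80] twist [-0.001, -0.001, -0.001] hand 1 rows 2
```

step_arm --motion '[{"dp":[1,4,40],"twist":[0,0,0],"hand":1},{"dp":[1,4,70],"twist":[0,0,0],"hand":1},{"dp":[1,4,80],"twist":[0,0,0],"hand":1},{"dp":[1,4,80],"twist":[0,0,0],"hand":1}]' --force 25

```text
clock: 12.3
tool_pos: [0.4456, -0.4213, 0.0301]
eef_rot: [0.665, 0.747, 0.0, -0.0]
contact_force: [0.3, -0.2, 0.1]
opening: 1.002
finger_force: 0.0
```

step_arm --motion '[{"dp":[0,0,0],"twist":[0,0,0],"hand":0},{"dp":[0,0,0],"twist":[0,0,0],"hand":0},{"dp":[0,0,0],"twist":[0,0,0],"hand":0},{"dp":[0,0,0],"twist":[0,0,0],"hand":0}]'

```text
clock: 12.8
tool_pos: [0.4453, -0.4226, 0.0304]
eef_rot: [0.665, 0.747, -0.0, 0.0]
contact_force: [-0.7, 0.3, 5.0]
opening: 0.671
finger_force: 25.0
```

step_arm --motion '[{"dp":[0,0,-15],"twist":[0,0,0],"hand":0},{"dp":[0,0,-40],"twist":[0,0,0],"hand":0},{"dp":[0,0,-80],"twist":[0,0,0],"hand":0},{"dp":[0,0,-120],"twist":[0,0,0],"hand":0},{"dp":[0,0,-150],"twist":[0,0,0],"hand":0}]'

```text
clock: 13.42
tool_pos: [0.4454, -0.4224, 0.1824]
eef_rot: [0.665, 0.747, 0.0, 0.001]
contact_force: [0.6, 0.4, -0.7]
opening: 0.676
finger_force: 25.0
```

```bash
python3 - <<'E'
from h import *
c=cam('wrist');held(c)
plan([(0.47,-0.2,0.18,2.1,0),(0.51,-0.05,0.18,2.7,0),(0.5425,0.1100,0.10,3.184,0)])
E
```

```text
held n 1998 tool-frame centre mm [ 2.  -1.6 20.3] slope x,y [-0.011  0.003] z0 20.3 rect [0.0013, -0.0014, 40.3808, 19.2284, 1.5764]
clock 13.47 at [ 0.4472 -0.4233  0.1859] psi 1.686 open 0.67 F [-0.2  0.2  1.4] q [ 0.99  0.82 -0.57  1.66  0.56  0.82  0.3 ]
dp [219, 48, 5] twist [0.005, 0.006, -0.414] hand 0 rows 5
dp [109, 111, 0] twist [-0.001, 0.0, -0.6] hand 0 rows 4
dp [40, 158, 80] twist [0.0, 0.0, -0.484] hand 0 rows 4
```

step_arm --motion '[{"dp":[44,9,1],"twist":[0,0,-0.08],"hand":0},{"dp":[88,19,2],"twist":[0,0,-0.16],"hand":0},{"dp":[132,29,3],"twist":[0,0,-0.24],"hand":0},{"dp":[176,39,4],"twist":[0,0,-0.33],"hand":0},{"dp":[219,48,5],"twist":[0,0,-0.414],"hand":0}]'

```text
clock: 14.1
tool_pos: [0.4677, -0.1977, 0.1751]
eef_rot: [0.496, 0.868, 0.0, 0.0]
contact_force: [0.8, 0.2, 0.4]
opening: 0.674
finger_force: 25.0
```

step_arm --motion '[{"dp":[27,27,0],"twist":[0,0,-0.15],"hand":0},{"dp":[54,55,0],"twist":[0,0,-0.3],"hand":0},{"dp":[81,83,0],"twist":[0,0,-0.45],"hand":0},{"dp":[109,111,0],"twist":[0,0,-0.6],"hand":0}]'

```text
clock: 14.6
tool_pos: [0.5087, -0.0481, 0.175]
eef_rot: [0.217, 0.976, -0.0, 0.0]
contact_force: [0.7, -0.7, -1.0]
opening: 0.672
finger_force: 25.0
```

step_arm --motion '[{"dp":[10,40,20],"twist":[0,0,-0.12],"hand":0},{"dp":[20,80,40],"twist":[0,0,-0.24],"hand":0},{"dp":[30,120,55],"twist":[0,0,-0.36],"hand":0},{"dp":[40,158,75],"twist":[0,0,-0.484],"hand":0},{"dp":[40,158,75],"twist":[0,0,-0.484],"hand":0}]'

```text
clock: 15.22
tool_pos: [0.5393, 0.1148, 0.0991]
eef_rot: [-0.024, 1.0, 0.002, -0.001]
contact_force: [-0.6, -0.0, -0.7]
opening: 0.675
finger_force: 25.0
```

step_arm --motion '[{"dp":[0,0,0],"twist":[0,0,0],"hand":0}]'

```text
clock: 15.35
tool_pos: [0.5397, 0.1098, 0.0997]
eef_rot: [-0.02, 1.0, -0.001, -0.0]
contact_force: [-0.8, -0.1, -0.1]
opening: 0.671
finger_force: 25.0
```

```bash
python3 - <<'E'
from h import *
c=cam('wrist');held(c);press(c)
plan([(0.5435,0.1102,0.051,3.184,0)])
E
```

```text
held n 1955 tool-frame centre mm [ 0.5  0.5 17. ] slope x,y [-0.011  0.001] z0 17.0 rect [0.0002, 0.0008, 40.1531, 18.3524, 1.576]
handle [0.4751 0.0354 0.0929] 2549 [0.5149, 0.076, 146.8023, 55.095, 1.0428]
beam [0.5382, 0.1101, 92.0164, 18.3854, 1.6124] 963 [0.5272 0.0637]
cap [0.5147 0.1085 0.1602] 19938
stop [0.5498, -0.0527, 73.6037, 31.1485, 1.6119] 568 depth z 0.0292
stop [0.5479, -0.0046, 31.1712, 13.0258, 0.0377] 636 depth z 0.029
stop [0.5422, 0.0722, 26.0258, 10.5862, 0.0408] 306 depth z 0.0291
stop [0.5394, 0.1496, 27.2303, 9.8901, 0.0889] 342 depth z 0.0293
stop [0.5524, -0.0498, 41.7666, 18.9972, 1.6119] 1028 depth z 0.0334
clock 15.4 at [0.5399 0.1092 0.1   ] psi -3.101 open 0.672 F [ 0.4 -0.5  0.1] q [ 0.14  0.95 -0.75  1.89  0.99  0.73  0.41]
dp [-4, 1, 49] twist [-0.002, 0.0, -0.002] hand 0 rows 1
```

step_arm --motion '[{"dp":[-4,1,20],"twist":[0,0,0],"hand":0},{"dp":[-4,1,35],"twist":[0,0,0],"hand":0},{"dp":[-4,1,45],"twist":[0,0,0],"hand":0},{"dp":[-4,1,49],"twist":[0,0,0],"hand":0},{"dp":[-4,1,49],"twist":[0,0,0],"hand":0}]'

```text
clock: 16.02
tool_pos: [0.5439, 0.112, 0.0507]
eef_rot: [-0.021, 1.0, -0.0, 0.0]
contact_force: [0.5, -0.2, 0.0]
opening: 0.675
finger_force: 25.0
```

```bash
python3 - <<'E'
from h import *
plan([(0.5435,0.1102,0.051,3.184,0)])
E
```

```text
clock 16.02 at [0.5439 0.112  0.0507] psi -3.099 open 0.675 F [ 0.5 -0.2  0. ] q [ 0.1   1.02 -0.69  1.89  1.08  0.66  0.33]
dp [1, -2, 0] twist [-0.0, 0.0, -0.0] hand 0 rows 1
```

step_arm --motion '[{"dp":[0,-1,0],"twist":[0,0,0],"hand":0},{"dp":[0,-1,0],"twist":[0,0,0],"hand":0.65},{"dp":[0,-1,0],"twist":[0,0,0],"hand":0.65},{"dp":[0,-1,0],"twist":[0,0,0],"hand":0.65}]'

```text
clock: 16.52
tool_pos: [0.5439, 0.111, 0.0508]
eef_rot: [-0.021, 1.0, 0.0, 0.0]
contact_force: [0.7, -0.4, -0.1]
opening: 0.825
finger_force: 0.0
```

step_arm --motion '[{"dp":[0,0,-20],"twist":[0,0,0],"hand":0.65},{"dp":[0,0,-60],"twist":[0,0,0],"hand":0.65},{"dp":[0,0,-110],"twist":[0,0,0],"hand":0.65},{"dp":[0,0,-160],"twist":[0,0,0],"hand":0.65},{"dp":[0,0,-160],"twist":[0,0,0],"hand":0.65}]'

```text
clock: 17.15
tool_pos: [0.5457, 0.1125, 0.2144]
eef_rot: [-0.021, 1.0, 0.001, 0.004]
contact_force: [0.2, 0.3, -0.6]
opening: 0.826
finger_force: 0.0
```

step_arm --motion '[{"dp":[40,-40,0],"twist":[0,0,0],"hand":0},{"dp":[70,-80,0],"twist":[0,0,0],"hand":0},{"dp":[70,-80,0],"twist":[0,0,0],"hand":0},{"dp":[70,-80,0],"twist":[0,0,0],"hand":0}]'

```text
clock: 17.65
tool_pos: [0.4777, 0.0286, 0.2104]
eef_rot: [-0.021, 1.0, 0.0, 0.0]
contact_force: [-0.1, 0.3, -0.0]
opening: 0.501
finger_force: 0.0
```

```bash
python3 - <<'E'
from h import *
c=cam('wrist');save(c,'w6.png');press(c)
for t in tablets(c,.032): 
    if t['size'][0]<60: print(t)
plan([(0.4705,0.0300,0.14,3.184,0),(0.4705,0.0300,0.070,3.184,0)])
E
```

```text
handle [0.4691 0.0296 0.0932] 330 [0.4704, 0.0293, 20.6958, 12.7739, 0.046]
beam [0.6223, 0.0351, 153.0268, 23.9705, 1.611] 3100 [ 0.608 -0.041]
cap [nan nan nan] 0
stop [0.5515, -0.0825, 30.5418, 12.2028, 0.0438] 208 depth z 0.0293
stop [0.5484, -0.006, 30.7631, 9.6523, 0.0128] 196 depth z 0.0293
stop [0.5452, 0.0716, 30.8034, 9.8193, 0.0722] 197 depth z 0.0293
stop [0.542, 0.1489, 30.5956, 12.5485, 0.0352] 217 depth z 0.0293
stop [0.5536, -0.0559, 22.791, 18.6928, 1.6117] 163 depth z 0.0335
stop [0.5464, 0.1187, 29.2515, 18.7131, 1.6116] 158 depth z 0.0335
{'c': (0.5514, -0.05), 'size': (32, 18), 'ang': np.float32(-1.53), 'px': [247.0, 236.0]}
{'c': (0.544, 0.1157), 'size': (33, 20), 'ang': np.float32(-1.53), 'px': [389.0, 236.0]}
{'c': (0.5402, 0.1481), 'size': (30, 11), 'ang': np.float32(0.041), 'px': [414.0, 235.0]}
{'c': (0.5433, 0.071), 'size': (30, 10), 'ang': np.float32(0.072), 'px': [350.0, 236.0]}
{'c': (0.5465, -0.0056), 'size': (30, 10), 'ang': np.float32(0.013), 'px': [286.0, 236.0]}
{'c': (0.5495, -0.0811), 'size': (30, 12), 'ang': np.float32(0.044), 'px': [223.0, 235.0]}
{'c': (0.5536, -0.2951), 'size': (51, 15), 'ang': np.float32(0.012), 'px': [42.0, 230.0]}
clock 17.7 at [0.478  0.0293 0.2105] psi -3.099 open 0.502 F [-0.2 -0.   0.1] q [ 0.39  0.72 -0.9   2.03  0.81  0.8   0.6 ]
dp [8, 1, 71] twist [0.001, 0.001, 0.0] hand 0 rows 2
dp [0, 0, 70] twist [0.0, -0.0, 0.0] hand 0 rows 2
  return _methods._mean(a, axis=axis, dtype=dtype,
  ret = um.true_divide(
```

View pics/w6.png

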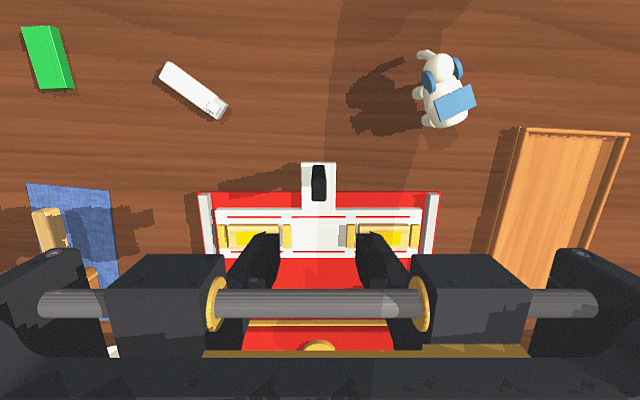

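Both tablets are seated, at (247,236) and (389,236). Next I grip the handle and push the stage home.

step_arm --motion '[{"dp":[4,1,35],"twist":[0,0,0],"hand":0},{"dp":[8,1,70],"twist":[0,0,0],"hand":0},{"dp":[8,1,105],"twist":[0,0,0],"hand":0},{"dp":[8,1,140],"twist":[0,0,0],"hand":0},{"dp":[8,1,140],"twist":[0,0,0],"hand":0}]' --force 30

```text
clock: 18.32
tool_pos: [0.4687, 0.0301, 0.0689]
eef_rot: [-0.022, 1.0, 0.0, -0.002]
contact_force: [0.5, -0.1, -0.5]
opening: 0.501
finger_force: 0.0
```

step_arm --motion '[{"dp":[0,0,0],"twist":[0,0,0],"hand":-1},{"dp":[0,0,0],"twist":[0,0,0],"hand":-1},{"dp":[0,0,0],"twist":[0,0,0],"hand":-1},{"dp":[0,0,0],"twist":[0,0,0],"hand":-1},{"dp":[0,0,0],"twist":[0,0,0],"hand":-1}]'

```text
clock: 18.95
tool_pos: [0.4698, 0.0294, 0.0716]
eef_rot: [-0.021, 1.0, 0.0, 0.001]
contact_force: [-0.5, 1.1, 6.9]
opening: 0.155
finger_force: 30.0
```

step_arm --motion '[{"dp":[-5,0,0],"twist":[0,0,0],"hand":-1},{"dp":[-15,0,0],"twist":[0,0,0],"hand":-1},{"dp":[-25,0,0],"twist":[0,0,0],"hand":-1},{"dp":[-35,0,0],"twist":[0,0,0],"hand":-1},{"dp":[-45,0,0],"twist":[0,0,0],"hand":-1}]'

```text
clock: 19.58
tool_pos: [0.5143, 0.0313, 0.0716]
eef_rot: [-0.021, 1.0, 0.0, 0.0]
contact_force: [-1.6, 0.4, 7.1]
opening: 0.155
finger_force: 30.0
```

step_arm --motion '[{"dp":[-8,0,0],"twist":[0,0,0],"hand":-1},{"dp":[-16,0,0],"twist":[0,0,0],"hand":-1},{"dp":[-24,0,0],"twist":[0,0,0],"hand":-1},{"dp":[-32,0,0],"twist":[0,0,0],"hand":-1},{"dp":[-38,0,0],"twist":[0,0,0],"hand":-1}]'

```text
clock: 20.2
tool_pos: [0.5524, 0.033, 0.0716]
eef_rot: [-0.021, 1.0, 0.0, 0.0]
contact_force: [-1.5, 2.4, 6.3]
opening: 0.157
finger_force: 30.0
```

```bash
python3 - <<'E'
from h import *
plan([(0.636-.077*.9991,0.0373-.077*.0424,0.070,3.184,-1)])
E
```

```text
clock 20.2 at [0.5524 0.033  0.0716] psi -3.099 open 0.157 F [-1.5  2.4  6.3] q [ 0.26  0.99 -0.71  1.89  1.04  0.68  0.51]
dp [-7, 1, 2] twist [0.001, 0.001, 0.0] hand -1 rows 1
```

step_arm --motion '[{"dp":[-3,0,0],"twist":[0,0,0],"hand":-1},{"dp":[-5,0,0],"twist":[0,0,0],"hand":-1},{"dp":[-7,0,0],"twist":[0,0,0],"hand":-1},{"dp":[-8,0,0],"twist":[0,0,0],"hand":-1},{"dp":[-8,0,0],"twist":[0,0,0],"hand":-1}]'

```text
clock: 20.82
tool_pos: [0.5585, 0.0332, 0.0716]
eef_rot: [-0.022, 1.0, 0.0, -0.001]
contact_force: [-5.4, -0.0, 8.5]
opening: 0.153
finger_force: 30.0
```

step_arm --motion '[{"dp":[-1,0,0],"twist":[0,0,0],"hand":-1},{"dp":[-2,0,0],"twist":[0,0,0],"hand":-1},{"dp":[-3,0,0],"twist":[0,0,0],"hand":-1},{"dp":[-3,0,0],"twist":[0,0,0],"hand":-1}]'

```text
clock: 21.32
tool_pos: [0.5586, 0.0332, 0.0716]
eef_rot: [-0.022, 1.0, -0.001, -0.004]
contact_force: [-11.9, 0.3, 15.0]
opening: 0.155
finger_force: 30.0
```

Stage at the hard stop. I release it and go to look at the mallet.

step_arm --motion '[{"dp":[3,0,0],"twist":[0,0,0],"hand":-1},{"dp":[3,0,0],"twist":[0,0,0],"hand":0},{"dp":[3,0,0],"twist":[0,0,0],"hand":0},{"dp":[3,0,0],"twist":[0,0,0],"hand":0}]'

```text
clock: 21.82
tool_pos: [0.5604, 0.0323, 0.0705]
eef_rot: [-0.021, 1.0, -0.0, -0.0]
contact_force: [-1.2, -0.4, -0.3]
opening: 0.47
finger_force: 0.0
```

step_arm --motion '[{"dp":[0,0,-30],"twist":[0,0,0],"hand":0},{"dp":[0,0,-80],"twist":[0,0,0],"hand":0},{"dp":[0,0,-130],"twist":[0,0,0],"hand":0},{"dp":[0,0,-180],"twist":[0,0,0],"hand":0},{"dp":[0,0,-230],"twist":[0,0,0],"hand":0}]'

```text
clock: 22.45
tool_pos: [0.56, 0.0324, 0.3023]
eef_rot: [-0.021, 1.0, -0.0, -0.0]
contact_force: [1.9, -0.2, -0.3]
opening: 0.5
finger_force: 0.0
```

step_arm --motion '[{"dp":[0,-55,0],"twist":[0,0,0],"hand":0},{"dp":[0,-110,0],"twist":[0,0,0],"hand":0},{"dp":[0,-165,0],"twist":[0,0,0],"hand":0},{"dp":[0,-220,0],"twist":[0,0,0],"hand":0},{"dp":[0,-270,0],"twist":[0,0,0],"hand":0}]'

```text
clock: 23.08
tool_pos: [0.5712, -0.2396, 0.3005]
eef_rot: [-0.021, 1.0, -0.0, -0.0]
contact_force: [0.1, -0.8, 0.2]
opening: 0.501
finger_force: 0.0
```

step_arm --motion '[{"dp":[0,-30,0],"twist":[0,0,0],"hand":0},{"dp":[0,-40,0],"twist":[0,0,0],"hand":0},{"dp":[0,-40,0],"twist":[0,0,0],"hand":0}]'

```text
clock: 23.45
tool_pos: [0.5733, -0.2765, 0.3006]
eef_rot: [-0.021, 1.0, 0.0, -0.0]
contact_force: [-0.8, 0.8, -0.5]
opening: 0.5
finger_force: 0.0
```

```bash
cat >> h.py <<'E'
def mallet(c,show=True):
    P=depthcloud(c);z=P[...,2];hsv=cv2.cvtColor(c['pixels'],cv2.COLOR_RGB2HSV)
    reg=(P[...,0]>.35)&(P[...,0]<.78)&(P[...,1]>-.42)&(P[...,1]<-.16)
    warm=(hsv[...,0]<30)&(hsv[...,2]>90)
    hd=reg&(abs(z-.0535)<.005); ha=reg&(abs(z-.0385)<.005)&warm
    mt=reg&(hsv[...,0]>95)&(hsv[...,0]<130)&(hsv[...,1]>70)&(abs(z-.003)<.008)
    for n,m in(('head',hd),('handle',ha),('mat',mt)):
        m=cv2.morphologyEx(m.astype(np.uint8),cv2.MORPH_OPEN,np.ones((3,3),np.uint8))
        L=cv2.connectedComponentsWithStats(m)
        if L[0]<2: print(n,'none');continue
        k=1+np.argmax(L[2][1:,4]);q=P[L[1]==k];print(n,rect(q),'n',len(q),'z',np.median(q[:,2]).round(4))
E
python3 - <<'E'
from h import *
c=cam('wrist');save(c,'w7.png');mallet(c);press(c)
plan([])
c=cam('top');mallet(c)
E
```

```text
head [0.6404, -0.2875, 49.5138, 44.4803, 0.0133] n 999 z 0.0544
handle [0.5716, -0.2885, 89.7344, 15.395, 0.0005] n 554 z 0.0394
mat [0.6047, -0.2865, 199.4477, 99.4541, 3.0797] n 5774 z 0.0045
handle [0.5586 0.0295 0.0931] 238 [0.559, 0.0327, 20.3654, 13.9619, 0.0559]
beam [0.637, 0.0112, 249.5309, 49.6378, 1.6129] 6011 [ 0.608  -0.1142]
cap [0.6308 0.0364 0.1614] 219
stop [0.6283, -0.0035, 12.5443, 11.3149, 1.6122] 55 depth z 0.0291
stop [0.6251, 0.0739, 15.29, 11.3205, 1.6122] 76 depth z 0.0291
stop [0.6219, 0.1517, 15.6649, 11.3264, 1.6122] 56 depth z 0.0297
stop [0.6346, -0.0382, 40.0685, 4.8807, 1.6123] 53 depth z 0.0334
clock 23.5 at [ 0.5734 -0.2753  0.3008] psi -3.097 open 0.498 F [-0.5  0.5  0.3] q [ 0.85  0.81 -0.97  1.46  0.69  1.24  1.41]
head [0.7694, -0.2489, 8.8792, 6.6061, 3.0562] n 9 z 0.0528
handle [0.5828, -0.2863, 35.3396, 16.2797, 3.0774] n 59 z 0.0382
mat none
```

View pics/w7.png

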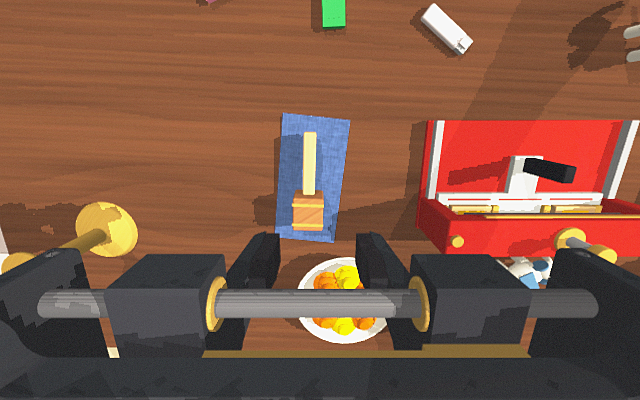

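```bash
python3 - <<'E'
import h,numpy as np
d=np.load('w2.npz');h.depthcloud=lambda c:d['P']
h.mallet({'pixels':d['px']})
h.plan([(0.5904,-0.2883,0.12,3.155,0),(0.5904,-0.2883,0.033,3.155,0)])
E
```

```text
head [0.6394, -0.2876, 49.2786, 47.2891, 3.1336] n 1248 z 0.0539
handle [0.5706, -0.2886, 89.8995, 18.3321, 3.1247] n 611 z 0.039
mat [0.6018, -0.2863, 194.5385, 101.5607, 3.0793] n 4649 z 0.0041
clock 23.55 at [ 0.5736 -0.2749  0.301 ] psi -3.096 open 0.501 F [-0.7  0.4 -0.6] q [ 0.85  0.81 -0.97  1.46  0.69  1.24  1.41]
dp [-16, -14, 181] twist [0.001, 0.0, 0.032] hand 0 rows 4
dp [0, 0, 87] twist [0.0, 0.0, -0.0] hand 0 rows 2
```

step_arm --motion '[{"dp":[-5,-4,45],"twist":[0,0,0.01],"hand":0},{"dp":[-10,-8,90],"twist":[0,0,0.02],"hand":0},{"dp":[-16,-13,135],"twist":[0,0,0.032],"hand":0},{"dp":[-16,-13,180],"twist":[0,0,0.032],"hand":0},{"dp":[-16,-13,180],"twist":[0,0,0.032],"hand":0}]' --force 60

```text
clock: 24.18
tool_pos: [0.5878, -0.2873, 0.1179]
eef_rot: [-0.007, 1.0, 0.001, -0.003]
contact_force: [0.1, 0.3, 0.9]
opening: 0.499
finger_force: 0.0
```

```bash
python3 - <<'E'
from h import *
c=cam('wrist');mallet(c)
plan([(0.5904,-0.2883,0.031,3.155,0)])
E
```

```text
head [0.6311, -0.2875, 44.7632, 31.9571, 1.5668] n 2120 z 0.0543
handle [0.5717, -0.2882, 91.9902, 43.1778, 0.0112] n 1451 z 0.0394
mat [0.5942, -0.286, 179.1349, 99.9473, 3.083] n 13435 z 0.0044
clock 24.23 at [ 0.5897 -0.2876  0.1205] psi -3.129 open 0.499 F [0.1 0.8 0.8] q [ 0.79  1.03 -0.84  1.55  0.88  0.97  1.26]
dp [-1, -1, 90] twist [0.002, -0.002, -0.001] hand 0 rows 2
```

step_arm --motion '[{"dp":[0,-1,45],"twist":[0,0,0],"hand":0},{"dp":[0,-1,75],"twist":[0,0,0],"hand":0},{"dp":[0,-1,88],"twist":[0,0,0],"hand":0},{"dp":[0,-1,89],"twist":[0,0,0],"hand":0}]'

```text
clock: 24.72
tool_pos: [0.5908, -0.2901, 0.0331]
eef_rot: [-0.005, 1.0, -0.0, 0.001]
contact_force: [0.5, 0.3, 0.0]
opening: 0.501
finger_force: 0.0
```

step_arm --motion '[{"dp":[0,0,0],"twist":[0,0,0],"hand":-1},{"dp":[0,0,0],"twist":[0,0,0],"hand":-1},{"dp":[0,0,0],"twist":[0,0,0],"hand":-1},{"dp":[0,0,0],"twist":[0,0,0],"hand":-1},{"dp":[0,0,0],"twist":[0,0,0],"hand":-1}]' --force 60

```text
clock: 25.35
tool_pos: [0.5902, -0.2904, 0.0325]
eef_rot: [-0.005, 1.0, -0.0, 0.0]
contact_force: [-0.4, -0.2, 6.3]
opening: 0.193
finger_force: 59.7
```

```bash
python3 - <<'E'
from h import *
plan([(0.5904,-0.2883,0.031,3.155,0)])
E
```

```text
clock 25.35 at [ 0.5902 -0.2904  0.0325] psi -3.131 open 0.193 F [-0.4 -0.2  6.3] q [ 0.77  1.15 -0.76  1.56  0.99  0.86  1.19]
dp [0, 2, 1] twist [-0.0, 0.001, -0.003] hand 0 rows 1
```

step_arm --motion '[{"dp":[0,0,-10],"twist":[0,0,0],"hand":-1},{"dp":[0,0,-30],"twist":[0,0,0],"hand":-1},{"dp":[0,0,-60],"twist":[0,0,0],"hand":-1},{"dp":[0,0,-90],"twist":[0,0,0],"hand":-1},{"dp":[0,0,-120],"twist":[0,0,0],"hand":-1}]'

```text
clock: 25.98
tool_pos: [0.5897, -0.2904, 0.1538]
eef_rot: [-0.005, 1.0, -0.0, 0.0]
contact_force: [-0.5, -0.5, -1.4]
opening: 0.2
finger_force: 59.7
```

step_arm --motion '[{"dp":[0,0,-40],"twist":[0,0,0],"hand":-1},{"dp":[0,0,-80],"twist":[0,0,0],"hand":-1},{"dp":[0,0,-100],"twist":[0,0,0],"hand":-1},{"dp":[0,0,-100],"twist":[0,0,0],"hand":-1}]'

```text
clock: 26.48
tool_pos: [0.5903, -0.2904, 0.2532]
eef_rot: [-0.005, 1.0, -0.001, 0.001]
contact_force: [0.0, -0.7, -2.4]
opening: 0.196
finger_force: 59.7
```

```bash
cat >> h.py <<'E'
def mheld(c):
    "held mallet in tool frame: plane of points near the hand"
    s=r.get_state();P=depthcloud(c);T=R.from_quat(s['eef_rot']).inv()
    w=T.apply(P.reshape(-1,3)-s['tool_pos'])*1000;hsv=cv2.cvtColor(c['pixels'],cv2.COLOR_RGB2HSV).reshape(-1,3)
    warm=(hsv[:,0]<30)&(hsv[:,2]>80)&(hsv[:,1]>60)
    for n,m in(('handle',warm&(w[:,0]>15)&(w[:,0]<75)&(abs(w[:,1])<10)&(w[:,2]>-30)&(w[:,2]<25)),('head',warm&(w[:,0]<-22)&(w[:,0]>-85)&(abs(w[:,1])<25)&(w[:,2]>-50)&(w[:,2]<0))):
        q=w[m]
        if len(q)<20: print(n,len(q));continue
        a=np.linalg.lstsq(np.c_[q[:,:2],np.ones(len(q))],q[:,2],rcond=None)[0]
        print(n,len(q),'min',q.min(0).round(1),'max',q.max(0).round(1),'slope',a.round(3),rect(q/1000))
E
python3 - <<'E'
from h import *
c=cam('wrist');mheld(c);save(c,'w8.png')
plan([(0.585,-0.12,0.255,3.155,-1),(0.585,0.037,0.255,3.155,-1),(0.585,0.037,0.215,3.155,-1)])
E
```

```text
handle 4024 min [ 15.   -9.9 -10.4] max [63.8  8.8  8.5] slope [ 2.500e-02  5.000e-03 -9.056e+00] [0.0393, -0.0005, 48.8567, 17.9517, 3.121]
head 2587 min [-34.5 -19.4 -24.6] max [-24.8  20.   -8.5] slope [ 1.25  -0.03  15.866] [-0.0297, 0.0003, 39.3965, 9.6361, 1.5663]
clock 26.52 at [ 0.5894 -0.2905  0.2514] psi -3.131 open 0.193 F [ 0.  -0.9 -3.5] q [ 0.83  0.88 -0.93  1.45  0.73  1.18  1.38]
dp [3, 171, -4] twist [-0.001, -0.001, -0.003] hand -1 rows 4
dp [-2, 157, 0] twist [0.0, 0.0, -0.0] hand -1 rows 4
dp [0, 0, 40] twist [0.0, 0.0, -0.0] hand -1 rows 1
```

View pics/w8.png

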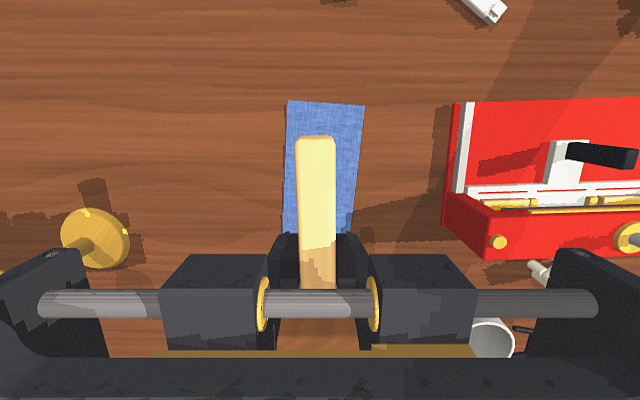

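The mallet is held level, with the handle end at (316,140). I carry it over the pin.

step_arm --motion '[{"dp":[1,35,-1],"twist":[0,0,0],"hand":-1},{"dp":[2,75,-2],"twist":[0,0,0],"hand":-1},{"dp":[3,115,-3],"twist":[0,0,0],"hand":-1},{"dp":[3,155,-4],"twist":[0,0,0],"hand":-1},{"dp":[3,190,-4],"twist":[0,0,0],"hand":-1}]'

```text
clock: 27.15
tool_pos: [0.5836, -0.0991, 0.2537]
eef_rot: [-0.006, 1.0, 0.0, -0.002]
contact_force: [0.8, -0.7, -2.8]
opening: 0.198
finger_force: 59.7
```

step_arm --motion '[{"dp":[-1,40,0],"twist":[0,0,0],"hand":-1},{"dp":[-2,80,0],"twist":[0,0,0],"hand":-1},{"dp":[-2,115,0],"twist":[0,0,0],"hand":-1},{"dp":[-2,137,0],"twist":[0,0,0],"hand":-1},{"dp":[-2,137,0],"twist":[0,0,0],"hand":-1}]'

```text
clock: 27.78
tool_pos: [0.5844, 0.0383, 0.2543]
eef_rot: [-0.007, 1.0, 0.0, -0.001]
contact_force: [0.2, 0.3, -1.8]
opening: 0.197
finger_force: 59.7
```

```bash
python3 - <<'E'
from h import *
c=cam('wrist');mheld(c)
c=cam('side');a=c['pixels'][130:280,170:370,::-1];cv2.imwrite('pics/s2.png',cv2.resize(a,(800,600),interpolation=cv2.INTER_CUBIC))
plan([(0.585,0.037,0.215,3.155,-1)])
E
```

```text
handle 4215 min [15.  -8.1 -9. ] max [65.1 10.  10.7] slope [ 2.400e-02 -6.000e-03 -7.503e+00] [0.04, 0.0011, 50.0751, 18.0001, 3.1283]
head 2592 min [-33.8 -17.5 -22.8] max [-23.6  22.1  -7.1] slope [ 1.273 -0.035 16.867] [-0.0288, 0.0022, 39.6396, 9.5373, 1.5457]
clock 27.88 at [0.585  0.035  0.2543] psi -3.132 open 0.19 F [ 0.1 -0.6 -2.3] q [ 0.35  0.78 -0.91  1.67  0.7   1.05  0.79]
dp [0, 2, 39] twist [-0.002, -0.002, -0.004] hand -1 rows 1
```

View pics/s2.png

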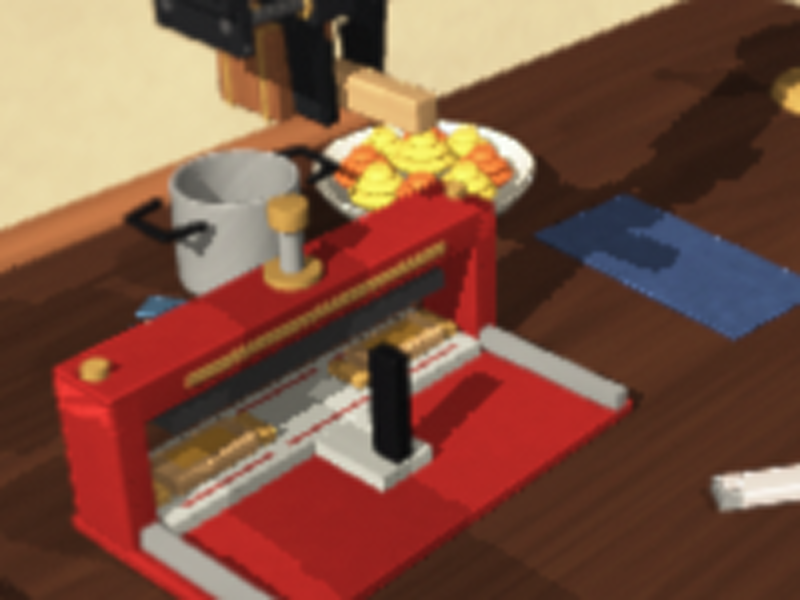

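The mallet head is above the pin cap (290,210 in the crop), and both tablets show under the beam. Lower to the hover height, then strike.

step_arm --motion '[{"dp":[0,0,20],"twist":[0,0,0],"hand":-1},{"dp":[0,0,37],"twist":[0,0,0],"hand":-1},{"dp":[0,0,37],"twist":[0,0,0],"hand":-1}]'

```text
clock: 28.25
tool_pos: [0.5842, 0.0352, 0.2163]
eef_rot: [-0.005, 1.0, -0.001, -0.002]
contact_force: [-0.5, -0.7, -1.5]
opening: 0.194
finger_force: 59.7
```

step_arm --motion '[{"dp":[0,0,25],"twist":[0,0,0],"hand":-1},{"dp":[0,0,52],"twist":[0,0,0],"hand":-1},{"dp":[0,0,63],"twist":[0,0,0],"hand":-1},{"dp":[0,0,63],"twist":[0,0,0],"hand":-1}]'

```text
clock: 28.75
tool_pos: [0.5855, 0.0376, 0.1566]
eef_rot: [-0.006, 1.0, 0.001, 0.0]
contact_force: [-3.1, -0.0, 5.1]
opening: 0.199
finger_force: 60.0
```

```bash
python3 - <<'E'
from h import *
plan([])
c=cam('wrist');mheld(c)
c=cam('side');a=c['pixels'][150:250,190:320,::-1];cv2.imwrite('pics/s3.png',cv2.resize(a,(780,600),interpolation=cv2.INTER_CUBIC))
E
```

```text
clock 28.75 at [0.5855 0.0376 0.1566] psi -3.131 open 0.199 F [-3.1 -0.   5.1] q [ 0.3   0.9  -0.82  1.76  0.84  0.88  0.67]
handle 4163 min [15.  -8.8 -7.3] max [65.5  9.3  2.6] slope [ 7.800e-02  6.000e-03 -6.719e+00] [0.0402, 0.0002, 50.4437, 17.9963, 3.1405]
head 2580 min [-30.9 -18.7 -25.7] max [-22.2  19.4  -8.2] slope [ 1.3100e+00 -2.0000e-03  1.3113e+01] [-0.0265, 0.0003, 38.0977, 8.6914, 1.5673]
```

View pics/s3.png

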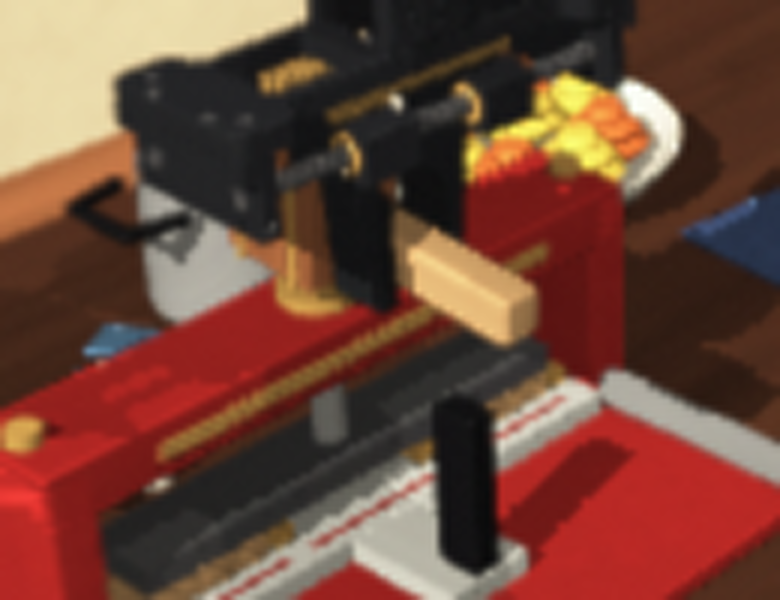

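The pin is nearly or fully down. I press a little further to be sure it reached the stop.

step_arm --motion '[{"dp":[0,0,3],"twist":[0,0,0],"hand":-1},{"dp":[0,0,6],"twist":[0,0,0],"hand":-1},{"dp":[0,0,6],"twist":[0,0,0],"hand":-1}]'

```text
clock: 29.22
tool_pos: [0.5844, 0.0377, 0.1517]
eef_rot: [-0.006, 1.0, 0.0, -0.0]
contact_force: [-7.8, -0.7, 12.2]
opening: 0.195
finger_force: 60.0
```

step_arm --motion '[{"dp":[0,0,-20],"twist":[0,0,0],"hand":-1},{"dp":[0,0,-50],"twist":[0,0,0],"hand":-1},{"dp":[0,0,-90],"twist":[0,0,0],"hand":-1},{"dp":[0,0,-105],"twist":[0,0,0],"hand":-1},{"dp":[0,0,-105],"twist":[0,0,0],"hand":-1}]'

```text
clock: 29.85
tool_pos: [0.586, 0.0364, 0.2555]
eef_rot: [-0.005, 1.0, -0.0, 0.001]
contact_force: [-0.1, -0.6, -2.5]
opening: 0.193
finger_force: 60.0
```

```bash
python3 - <<'E'
from h import *
c=cam('wrist');mheld(c);press(c)
c=cam('top')
plan([(0.5895,-0.289,0.25,3.153,-1),(0.5895,-0.289,0.042,3.153,-1)])
E
```

```text
handle 4096 min [15.  -8.4 -7.8] max [65.   9.7  3.7] slope [ 0.14  -0.    -8.337] [0.04, 0.0006, 50.0115, 18.0538, 0.0007]
head 2318 min [-29.2 -18.1 -29. ] max [-22.   19.2 -11.5] slope [ 1.4220e+00 -2.0000e-03  1.1321e+01] [-0.0256, 0.0006, 37.3144, 7.1773, 1.5706]
handle [nan nan nan] 0 
beam [0.6362, 0.0369, 299.2436, 50.2993, 1.6129] 8866 [ 0.6053 -0.1127]
cap [nan nan nan] 0
stop [0.6222, 0.1531, 11.222, 11.1116, 0.009] 66 depth z 0.0293
stop [0.6243, 0.0753, 11.1588, 8.054, 0.043] 53 depth z 0.0293
stop [0.6279, -0.0023, 11.5232, 8.0714, 3.1227] 56 depth z 0.0292
stop [0.6307, -0.0793, 10.7767, 9.9145, 1.5798] 59 depth z 0.029
stop [0.6263, 0.1223, 18.7497, 3.2642, 1.661] 27 depth z 0.0334
stop [0.6333, -0.0589, 16.246, 4.2683, 1.5798] 28 depth z 0.0333
stop [0.6331, -0.0307, 35.1959, 4.2684, 1.5798] 54 depth z 0.0335
clock 29.95 at [0.5849 0.0358 0.2535] psi -3.132 open 0.196 F [ 0.   0.1 -1.9] q [ 0.35  0.78 -0.91  1.67  0.7   1.05  0.79]
dp [-1, -325, 4] twist [-0.001, -0.002, -0.002] hand -1 rows 7
dp [0, 0, 208] twist [-0.0, 0.0, 0.0] hand -1 rows 5
  return _methods._mean(a, axis=axis, dtype=dtype,
  ret = um.true_divide(
```

step_arm --motion '[{"dp":[0,-40,0],"twist":[0,0,0],"hand":-1},{"dp":[0,-85,1],"twist":[0,0,0],"hand":-1},{"dp":[0,-130,2],"twist":[0,0,0],"hand":-1},{"dp":[0,-175,3],"twist":[0,0,0],"hand":-1},{"dp":[-1,-220,3],"twist":[0,0,0],"hand":-1}]'

```text
clock: 30.58
tool_pos: [0.5877, -0.1851, 0.2497]
eef_rot: [-0.005, 1.0, 0.0, -0.002]
contact_force: [0.7, -0.2, -1.5]
opening: 0.197
finger_force: 60.0
```

step_arm --motion '[{"dp":[0,-40,0],"twist":[0,0.04,0],"hand":-1},{"dp":[0,-75,0],"twist":[0,0.08,0],"hand":-1},{"dp":[0,-100,0],"twist":[0,0.115,0],"hand":-1},{"dp":[0,-106,0],"twist":[0,0.115,0],"hand":-1},{"dp":[0,-106,0],"twist":[0,0.115,0],"hand":-1}]'

```text
clock: 31.2
tool_pos: [0.5894, -0.2886, 0.2506]
eef_rot: [-0.006, 0.998, 0.0, -0.058]
contact_force: [0.7, 0.3, -1.8]
opening: 0.197
finger_force: 60.0
```

```bash
cat >> h.py <<'E'
def go(t,psi):
    "shift in current tool axes to world target, keeping tilt"
    s=r.get_state();q=R.from_quat(s['eef_rot']);print(round(s['clock'],2),'at',s['tool_pos'].round(4),'dp',(q.inv().apply(np.array(t)-s['tool_pos'])*1000).round(),'tw',(q.inv()*down(psi)).as_rotvec().round(3),'open',round(s['opening'],3),'F',s['contact_force'].round(1))
E
python3 - <<'E'
from h import *
c=cam('wrist');mheld(c);mallet(c)
go((0.5895,-0.289,0.05),3.153);go((0.5895,-0.289,0.034),3.153)
E
```

```text
handle 3928 min [15.  -9.3 -6.4] max [65.9  8.7  6.2] slope [ 1.390e-01 -3.000e-03 -6.787e+00] [0.0405, -0.0003, 50.9032, 17.9454, 3.1414]
head 1509 min [-28.2 -19.3 -27.3] max [-22.   18.1  -9.3] slope [1.8340e+00 1.1000e-02 2.2164e+01] [-0.0251, -0.0006, 37.4321, 6.2223, 1.5708]
head none
handle none
mat [0.58, -0.285, 149.8879, 99.5949, 3.0802] n 3728 z 0.0044
31.25 at [ 0.5896 -0.2879  0.2512] dp [-23.  -1. 200.] tw [ 0.001 -0.116  0.001] open 0.195 F [ 0.2  0.4 -2.3]
31.25 at [ 0.5896 -0.2879  0.2512] dp [-25.  -1. 216.] tw [ 0.001 -0.116  0.001] open 0.195 F [ 0.2  0.4 -2.3]
```

step_arm --motion '[{"dp":[-6,0,50],"twist":[0,0,0],"hand":-1},{"dp":[-12,0,100],"twist":[0,0,0],"hand":-1},{"dp":[-17,-1,150],"twist":[0,0,0],"hand":-1},{"dp":[-23,-1,195],"twist":[0,0,0],"hand":-1},{"dp":[-23,-1,200],"twist":[0,0,0],"hand":-1}]'

```text
clock: 31.88
tool_pos: [0.5875, -0.2885, 0.0476]
eef_rot: [-0.006, 0.998, 0.001, -0.06]
contact_force: [0.5, -1.1, -1.4]
opening: 0.195
finger_force: 60.0
```

step_arm --motion '[{"dp":[-1,0,8],"twist":[0,0,0],"hand":-1},{"dp":[-2,0,14],"twist":[0,0,0],"hand":-1},{"dp":[-2,0,17],"twist":[0,0,0],"hand":-1},{"dp":[-2,0,17],"twist":[0,0,0],"hand":-1}]'

```text
clock: 32.38
tool_pos: [0.5899, -0.2906, 0.0338]
eef_rot: [-0.005, 0.998, -0.001, -0.057]
contact_force: [0.1, 0.5, -1.5]
opening: 0.192
finger_force: 60.0
```

step_arm --motion '[{"dp":[0,0,2],"twist":[0,0,0],"hand":-1},{"dp":[0,0,2],"twist":[0,0,0],"hand":-1},{"dp":[0,0,2],"twist":[0,0,0],"hand":0},{"dp":[0,0,2],"twist":[0,0,0],"hand":0},{"dp":[0,0,2],"twist":[0,0,0],"hand":0}]'

```text
clock: 33.0
tool_pos: [0.5897, -0.2904, 0.0315]
eef_rot: [-0.005, 0.998, -0.0, -0.057]
contact_force: [-1.3, -0.8, -0.4]
opening: 0.494
finger_force: 0.0
```

step_arm --motion '[{"dp":[0,0,-20],"twist":[0,0,0],"hand":0},{"dp":[0,0,-60],"twist":[0,0,0],"hand":0},{"dp":[10,0,-110],"twist":[0,-0.05,0],"hand":0},{"dp":[20,0,-160],"twist":[0,-0.1,0],"hand":0},{"dp":[29,0,-220],"twist":[0,-0.115,0],"hand":0}]'

```text
clock: 33.62
tool_pos: [0.5849, -0.2906, 0.2559]
eef_rot: [-0.005, 1.0, -0.0, 0.0]
contact_force: [0.3, -1.2, 1.0]
opening: 0.499
finger_force: 0.0
```

step_arm --motion '[{"dp":[0,0,-30],"twist":[0,0,0],"hand":0},{"dp":[0,0,-30],"twist":[0,0,0],"hand":0}]'

```text
clock: 33.88
tool_pos: [0.5875, -0.29, 0.2876]
eef_rot: [-0.005, 1.0, -0.001, 0.003]
contact_force: [0.2, -0.5, 0.3]
opening: 0.501
finger_force: 0.0
```

```bash
python3 - <<'E'
from h import *
c=cam('wrist');mallet(c);press(c)
plan([(0.559,0.0331,0.28,3.184,0),(0.559,0.0331,0.07,3.184,0)])
E
```

```text
head [0.6393, -0.2898, 50.2852, 43.4868, 0.0273] n 1114 z 0.0544
handle [0.5699, -0.2883, 90.0776, 13.2593, 0.0065] n 570 z 0.0394
mat [0.6046, -0.2867, 199.0952, 99.383, 3.079] n 6335 z 0.0045
handle [0.5586 0.0292 0.093 ] 290 [0.5589, 0.0319, 20.2369, 13.8434, 0.0612]
beam [0.6388, -0.0127, 202.1304, 50.4402, 1.6133] 5806 [ 0.6096 -0.1143]
cap [0.6369 0.0284 0.1605] 247
stop [0.6211, 0.1514, 16.4244, 9.0483, 1.5813] 52 depth z 0.0299
stop [0.625, 0.0738, 15.5118, 9.0895, 1.5813] 76 depth z 0.0288
stop [0.6281, -0.0044, 13.2197, 10.6412, 1.5813] 60 depth z 0.0294
stop [0.6325, -0.0289, 21.9503, 4.0908, 1.6574] 30 depth z 0.0334
clock 33.92 at [ 0.5864 -0.2902  0.2851] psi -3.131 open 0.503 F [ 0.6 -0.3 -0.1] q [ 0.84  0.85 -0.95  1.42  0.7   1.23  1.4 ]
dp [24, 324, 5] twist [-0.001, 0.003, -0.032] hand 0 rows 7
dp [0, 0, 210] twist [-0.0, -0.0, 0.0] hand 0 rows 5
```

The mallet is back home and flat. Now I pull the stage out.

step_arm --motion '[{"dp":[4,45,0],"twist":[0,0,0],"hand":0},{"dp":[8,90,1],"twist":[0,0,-0.01],"hand":0},{"dp":[12,140,2],"twist":[0,0,-0.02],"hand":0},{"dp":[14,190,3],"twist":[0,0,-0.02],"hand":0},{"dp":[18,240,4],"twist":[0,0,-0.02],"hand":0}]'

```text
clock: 34.55
tool_pos: [0.5645, -0.0493, 0.2778]
eef_rot: [-0.015, 1.0, 0.0, -0.001]
contact_force: [1.3, 0.7, 0.6]
opening: 0.501
finger_force: 0.0
```

step_arm --motion '[{"dp":[3,45,0],"twist":[0,0,-0.01],"hand":0},{"dp":[6,84,0],"twist":[0,0,-0.012],"hand":0},{"dp":[6,84,40],"twist":[0,0,-0.012],"hand":0},{"dp":[6,84,90],"twist":[0,0,-0.012],"hand":0},{"dp":[6,84,120],"twist":[0,0,-0.012],"hand":0}]'

```text
clock: 35.17
tool_pos: [0.5549, 0.0325, 0.1557]
eef_rot: [-0.022, 1.0, -0.001, -0.003]
contact_force: [0.9, 1.0, -0.2]
opening: 0.499
finger_force: 0.0
```

```bash
python3 - <<'E'
from h import *
plan([(0.559,0.0325,0.07,3.184,0)])
E
```

```text
clock 35.17 at [0.5549 0.0325 0.1557] psi -3.098 open 0.499 F [ 0.9  1.  -0.2] q [ 0.32  0.87 -0.82  1.85  0.86  0.83  0.66]
dp [-5, 0, 86] twist [-0.001, -0.005, 0.001] hand 0 rows 2
```

step_arm --motion '[{"dp":[-4,0,40],"twist":[0,0,0],"hand":0},{"dp":[-4,0,80],"twist":[0,0,0],"hand":0},{"dp":[-4,0,86],"twist":[0,0,0],"hand":0},{"dp":[-4,0,86],"twist":[0,0,0],"hand":-1},{"dp":[-4,0,86],"twist":[0,0,0],"hand":-1}]' --force 30

```text
clock: 35.8
tool_pos: [0.5617, 0.0337, 0.0745]
eef_rot: [-0.021, 1.0, 0.0, 0.001]
contact_force: [0.1, 0.9, 0.1]
opening: 0.298
finger_force: 0.0
```

step_arm --motion '[{"dp":[0,0,0],"twist":[0,0,0],"hand":-1},{"dp":[0,0,0],"twist":[0,0,0],"hand":-1},{"dp":[5,0,0],"twist":[0,0,0],"hand":-1},{"dp":[13,0,0],"twist":[0,0,0],"hand":-1},{"dp":[23,0,0],"twist":[0,0,0],"hand":-1}]'

```text
clock: 36.42
tool_pos: [0.5394, 0.0324, 0.0743]
eef_rot: [-0.021, 1.0, 0.0, 0.002]
contact_force: [1.1, -1.1, 5.7]
opening: 0.159
finger_force: 30.0
```

step_arm --motion '[{"dp":[10,0,0],"twist":[0,0,0],"hand":-1},{"dp":[20,0,0],"twist":[0,0,0],"hand":-1},{"dp":[30,0,0],"twist":[0,0,0],"hand":-1},{"dp":[40,0,0],"twist":[0,0,0],"hand":-1},{"dp":[50,0,0],"twist":[0,0,0],"hand":-1}]'

```text
clock: 37.05
tool_pos: [0.4892, 0.0303, 0.0742]
eef_rot: [-0.021, 1.0, -0.0, 0.002]
contact_force: [2.1, -0.4, 6.9]
opening: 0.157
finger_force: 30.0
```

step_arm --motion '[{"dp":[8,0,0],"twist":[0,0,0],"hand":-1},{"dp":[15,0,0],"twist":[0,0,0],"hand":-1},{"dp":[20,0,0],"twist":[0,0,0],"hand":-1},{"dp":[22,0,0],"twist":[0,0,0],"hand":-1},{"dp":[22,0,0],"twist":[0,0,0],"hand":-1}]'

```text
clock: 37.67
tool_pos: [0.4668, 0.0293, 0.0742]
eef_rot: [-0.021, 1.0, -0.0, 0.001]
contact_force: [1.5, -2.1, 9.9]
opening: 0.154
finger_force: 30.0
```

step_arm --motion '[{"dp":[0,0,0],"twist":[0,0,0],"hand":0},{"dp":[0,0,0],"twist":[0,0,0],"hand":0},{"dp":[0,0,0],"twist":[0,0,0],"hand":0},{"dp":[0,0,-40],"twist":[0,0,0],"hand":0},{"dp":[0,0,-90],"twist":[0,0,0],"hand":0}]'

```text
clock: 38.3
tool_pos: [0.4652, 0.0292, 0.1634]
eef_rot: [-0.021, 1.0, -0.0, -0.002]
contact_force: [-0.4, 0.0, -0.5]
opening: 0.499
finger_force: 0.0
```

step_arm --motion '[{"dp":[-20,20,-50],"twist":[0,0,0],"hand":0.6},{"dp":[-45,50,-100],"twist":[0,0,0],"hand":1},{"dp":[-75,80,-130],"twist":[0,0,0],"hand":1},{"dp":[-75,100,-130],"twist":[0,0,0],"hand":1},{"dp":[-75,100,-130],"twist":[0,0,0],"hand":1}]'

```text
clock: 38.92
tool_pos: [0.5362, 0.1339, 0.2932]
eef_rot: [-0.023, 1.0, 0.0, -0.0]
contact_force: [0.9, -1.5, -0.7]
opening: 1.0
finger_force: 0.0
```

```bash
cat >> h.py <<'E'
def tray2(c):
    P=depthcloud(c);hsv=cv2.cvtColor(c['pixels'],cv2.COLOR_RGB2HSV)
    m=((P[...,1]>.2)&(P[...,1]<.48)&(P[...,0]<.72)&(P[...,0]>.32)&(P[...,2]>.0045)&(P[...,2]<.03)&(hsv[...,2]>120)&(hsv[...,1]>90)).astype(np.uint8)
    m=cv2.morphologyEx(m,cv2.MORPH_OPEN,np.ones((3,3),np.uint8));L=cv2.connectedComponentsWithStats(m);k=1+np.argmax(L[2][1:,4]);m=L[1]==k
    print('tray',rect(P[m]),L[2][k],'z',np.percentile(P[m][:,2],[5,50,95]).round(4))
E
python3 - <<'E'
from h import *
c=cam('wrist');save(c,'w9.png');tray2(c);press(c)
for t in tablets(c,.032): 
    if t['size'][0]<60: print(t)
plan([])
E
```

```text
tray [0.528, 0.3186, 235.7823, 120.5966, 3.134] [  393    76   110   164 12010] z [0.0054 0.0068 0.0173]
handle [0.4644 0.0308 0.093 ] 270 [0.4648, 0.03, 20.4472, 14.1919, 0.0485]
beam [0.6361, 0.0373, 299.5922, 50.5956, 1.6147] 6296 [ 0.6053 -0.1132]
cap [0.6418 0.0467 0.1608] 4
stop [0.547, -0.0836, 28.9159, 9.7613, 0.0438] 136 depth z 0.0291
stop [0.5434, -0.0052, 28.9141, 11.3702, 0.0448] 163 depth z 0.0291
stop [0.54, 0.0721, 29.1014, 9.5533, 0.0711] 140 depth z 0.0294
stop [0.5365, 0.1497, 28.9906, 8.6469, 0.0532] 145 depth z 0.0295
stop [0.546, -0.0479, 41.6044, 18.8116, 1.6155] 287 depth z 0.0332
stop [0.5374, 0.084, 15.7201, 6.5954, 3.0123] 31 depth z 0.0332
stop [0.54, 0.1114, 57.597, 24.4146, 1.5814] 324 depth z 0.0333
{'c': (0.5396, 0.1108), 'size': (58, 24), 'ang': np.float32(-1.526), 'px': [302.0, 169.0]}
{'c': (0.5445, -0.0462), 'size': (41, 20), 'ang': np.float32(-1.523), 'px': [189.0, 167.0]}
clock 38.98 at [0.5361 0.1321 0.2926] psi -3.098 open 0.998 F [ 0.6 -0.2 -0.4] q [ 0.2   0.69 -0.92  1.73  0.62  1.05  0.67]
```

View pics/w9.png

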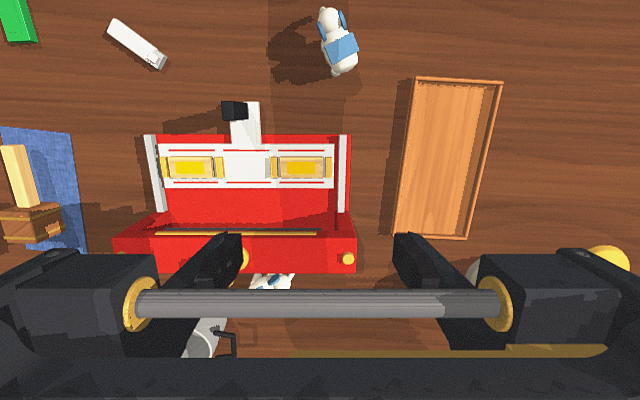

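The stage is out with both tablets still in their bays at (189,167) and (302,169). The tray is empty at (445,160). I pick the left-bay tablet first.

```bash
python3 - <<'E'
from h import *
plan([(0.539,0.1108,0.0505,3.184,0.65),(0.539,0.1108,0.15,3.184,-0.2),(0.57,0.25,0.15,2.4,-.2),(0.578,0.3186,0.10,1.563,-.2)])
E
```

```text
clock 38.98 at [0.5361 0.1321 0.2926] psi -3.098 open 0.998 F [ 0.6 -0.2 -0.4] q [ 0.2   0.69 -0.92  1.73  0.62  1.05  0.67]
dp [-2, -21, 242] twist [-0.001, -0.001, 0.001] hand 0.65 rows 5
dp [0, 0, -99] twist [-0.0, -0.0, 0.0] hand -0.2 rows 2
dp [-37, 138, 0] twist [-0.0, -0.0, 0.784] hand -0.2 rows 5
dp [40, 56, 50] twist [-0.0, 0.0, 0.837] hand -0.2 rows 5
```

step_arm --motion '[{"dp":[-1,-7,50],"twist":[0,0,0],"hand":0.65},{"dp":[-2,-14,100],"twist":[0,0,0],"hand":0.65},{"dp":[-2,-21,150],"twist":[0,0,0],"hand":0.65},{"dp":[-2,-21,190],"twist":[0,0,0],"hand":0.65},{"dp":[-2,-21,205],"twist":[0,0,0],"hand":0.65}]' --force 25

```text
clock: 39.6
tool_pos: [0.5379, 0.109, 0.0856]
eef_rot: [-0.021, 1.0, -0.001, -0.002]
contact_force: [-1.1, -0.3, 0.3]
opening: 0.824
finger_force: 0.0
```

step_arm --motion '[{"dp":[0,0,0],"twist":[0,0,0],"hand":0.65}]'

```text
clock: 39.72
tool_pos: [0.5392, 0.1107, 0.0877]
eef_rot: [-0.021, 1.0, -0.0, -0.001]
contact_force: [0.4, -0.1, 0.8]
opening: 0.823
finger_force: 0.0
```

```bash
python3 - <<'E'
from h import *
c=cam('wrist')
for t in tablets(c,.032): 
    if t['size'][0]<60: print(t)
plan([(0.539,0.1108,0.0505,3.184,0.65)])
E
```

```text
{'c': (0.6015, 0.2351), 'size': (54, 13), 'ang': np.float32(0.32), 'px': [475.0, 304.0]}
{'c': (0.6118, -0.0053), 'size': (54, 18), 'ang': np.float32(-0.271), 'px': [163.0, 306.0]}
{'c': (0.5453, -0.047), 'size': (41, 19), 'ang': np.float32(-1.529), 'px': [93.0, 222.0]}
{'c': (0.5388, 0.111), 'size': (59, 27), 'ang': np.float32(-1.529), 'px': [319.0, 222.0]}
{'c': (0.5343, 0.1487), 'size': (29, 9), 'ang': np.float32(0.044), 'px': [371.0, 219.0]}
{'c': (0.5379, 0.0724), 'size': (30, 10), 'ang': np.float32(0.021), 'px': [263.0, 219.0]}
{'c': (0.541, -0.0024), 'size': (30, 13), 'ang': np.float32(0.048), 'px': [155.0, 219.0]}
{'c': (0.5435, -0.0624), 'size': (46, 30), 'ang': np.float32(-1.529), 'px': [58.0, 210.0]}
clock 39.77 at [0.5399 0.1114 0.0888] psi -3.1 open 0.826 F [-0.1  0.4 -0.6] q [ 0.1   0.95 -0.69  1.9   0.97  0.67  0.42]
dp [1, -1, 38] twist [0.0, 0.001, -0.0] hand 0.65 rows 1
```

step_arm --motion '[{"dp":[1,0,18],"twist":[0,0,0],"hand":0.65},{"dp":[1,0,30],"twist":[0,0,0],"hand":0.65},{"dp":[1,0,37],"twist":[0,0,0],"hand":0.65},{"dp":[1,0,37],"twist":[0,0,0],"hand":0.65}]'

```text
clock: 40.28
tool_pos: [0.5387, 0.1114, 0.0512]
eef_rot: [-0.021, 1.0, -0.0, 0.0]
contact_force: [0.5, 0.1, 0.2]
opening: 0.825
finger_force: 0.0
```

step_arm --motion '[{"dp":[0,0,0],"twist":[0,0,0],"hand":0},{"dp":[0,0,0],"twist":[0,0,0],"hand":0},{"dp":[0,0,0],"twist":[0,0,0],"hand":0},{"dp":[0,0,0],"twist":[0,0,0],"hand":0}]'

```text
clock: 40.78
tool_pos: [0.539, 0.1116, 0.0515]
eef_rot: [-0.021, 1.0, 0.0, 0.0]
contact_force: [0.3, -0.7, 3.9]
opening: 0.674
finger_force: 25.0
```

step_arm --motion '[{"dp":[0,0,-10],"twist":[0,0,0],"hand":0},{"dp":[0,0,-35],"twist":[0,0,0],"hand":0},{"dp":[0,0,-70],"twist":[0,0,0],"hand":0},{"dp":[0,0,-100],"twist":[0,0,0],"hand":0},{"dp":[0,0,-100],"twist":[0,0,0],"hand":0}]'

```text
clock: 41.4
tool_pos: [0.5397, 0.112, 0.1534]
eef_rot: [-0.021, 1.0, 0.001, 0.002]
contact_force: [-0.2, -0.4, -0.4]
opening: 0.667
finger_force: 25.0
```

```bash
python3 - <<'E'
from h import *
c=cam('wrist');held(c)
plan([(0.57,0.25,0.15,2.4,0),(0.578,0.3186,0.10,1.563,0)])
E
```

```text
held n 1938 tool-frame centre mm [ 0.7  0.6 16.5] slope x,y [ 0.    -0.003] z0 16.5 rect [0.0005, 0.0008, 40.1148, 18.6109, 1.5529]
clock 41.45 at [0.539  0.1114 0.152 ] psi -3.1 open 0.668 F [-0.1  0.4 -0.4] q [ 0.15  0.86 -0.77  1.87  0.85  0.78  0.52]
dp [-37, 137, 2] twist [0.001, 0.002, 0.784] hand 0 rows 5
dp [41, 56, 50] twist [-0.001, -0.0, 0.837] hand 0 rows 5
```

step_arm --motion '[{"dp":[-7,27,0],"twist":[0,0,0.156],"hand":0},{"dp":[-14,54,0],"twist":[0,0,0.31],"hand":0},{"dp":[-21,81,1],"twist":[0,0,0.47],"hand":0},{"dp":[-29,109,2],"twist":[0,0,0.63],"hand":0},{"dp":[-37,137,2],"twist":[0,0,0.784],"hand":0}]'

```text
clock: 42.08
tool_pos: [0.5692, 0.25, 0.1474]
eef_rot: [0.365, 0.931, -0.001, -0.001]
contact_force: [0.1, -0.0, 0.0]
opening: 0.669
finger_force: 25.0
```

step_arm --motion '[{"dp":[8,11,8],"twist":[0,0,0.167],"hand":0},{"dp":[16,22,16],"twist":[0,0,0.334],"hand":0},{"dp":[24,33,25],"twist":[0,0,0.5],"hand":0},{"dp":[32,44,40],"twist":[0,0,0.67],"hand":0},{"dp":[41,56,50],"twist":[0,0,0.837],"hand":0}]'

```text
clock: 42.7
tool_pos: [0.5764, 0.3181, 0.0968]
eef_rot: [0.712, 0.702, -0.002, 0.0]
contact_force: [0.4, 0.9, -1.0]
opening: 0.671
finger_force: 25.0
```

step_arm --motion '[{"dp":[0,0,0],"twist":[0,0,0],"hand":0}]'

```text
clock: 42.82
tool_pos: [0.5757, 0.3197, 0.0971]
eef_rot: [0.708, 0.706, -0.002, -0.0]
contact_force: [-0.2, -0.5, -1.0]
opening: 0.675
finger_force: 25.0
```

```bash
python3 - <<'E'
from h import *
c=cam('wrist');held(c);tray2(c);save(c,'w10.png')
plan([(0.578,0.3186,0.036,1.563,0)])
E
```

```text
held n 2024 tool-frame centre mm [ 3.  -0.5 18.7] slope x,y [-0.007 -0.   ] z0 18.8 rect [0.0027, -0.0003, 40.1457, 19.0144, 1.559]
tray [0.5276, 0.3201, 236.4635, 116.5124, 3.1332] [   92   135   322   141 29646] z [0.0054 0.0065 0.0172]
clock 42.88 at [0.5764 0.3185 0.0978] psi 1.567 open 0.668 F [-0.5  0.4 -0.6] q [-0.41  0.95 -0.33  1.56  0.42  0.7  -0.93]
dp [0, 2, 62] twist [-0.002, 0.002, 0.004] hand 0 rows 2
```

View pics/w10.png

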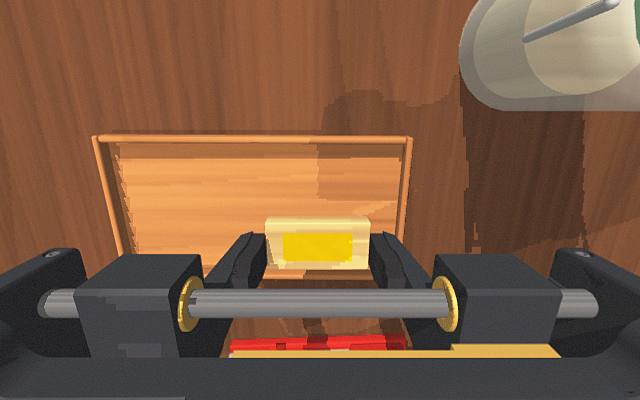

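The tablet is over the tray at (318,245). Lower and release.

step_arm --motion '[{"dp":[0,0,25],"twist":[0,0,0],"hand":0},{"dp":[0,0,45],"twist":[0,0,0],"hand":0},{"dp":[0,0,58],"twist":[0,0,0],"hand":0},{"dp":[0,0,62],"twist":[0,0,0],"hand":0},{"dp":[0,0,62],"twist":[0,0,0],"hand":0}]'

```text
clock: 43.5
tool_pos: [0.5777, 0.3189, 0.0374]
eef_rot: [0.71, 0.704, 0.0, 0.0]
contact_force: [0.2, -0.5, 0.0]
opening: 0.668
finger_force: 25.0
```

step_arm --motion '[{"dp":[0,0,0],"twist":[0,0,0],"hand":0.6},{"dp":[0,0,0],"twist":[0,0,0],"hand":0.6},{"dp":[0,0,0],"twist":[0,0,0],"hand":0.6},{"dp":[0,0,-30],"twist":[0,0,0],"hand":0.6},{"dp":[0,0,-75],"twist":[0,0,0],"hand":0.6}]'

```text
clock: 44.12
tool_pos: [0.5765, 0.3182, 0.1117]
eef_rot: [0.71, 0.704, -0.002, -0.0]
contact_force: [-0.0, -0.1, 0.2]
opening: 0.802
finger_force: 0.0
```

step_arm --motion '[{"dp":[0,0,-50],"twist":[0,0,0],"hand":0.6},{"dp":[0,0,-100],"twist":[0,0,0],"hand":0.6},{"dp":[0,0,-100],"twist":[0,0,0],"hand":0.6}]'

```text
clock: 44.5
tool_pos: [0.5796, 0.3207, 0.2169]
eef_rot: [0.71, 0.704, 0.005, 0.001]
contact_force: [-0.3, -0.6, 0.3]
opening: 0.801
finger_force: 0.0
```

```bash
python3 - <<'E'
from h import *
c=cam('wrist');tray2(c)
for t in tablets(c,.017): 
    if t['size'][0]<62: print(t)
plan([(0.56,0.2,0.2,2.3,.65),(0.55,0.08,0.19,3.0,.65),(0.5447,-0.047,0.1,3.184,.65)])
E
```

```text
tray [0.5277, 0.3184, 236.324, 119.056, 3.1318] [  168   130   205    97 18346] z [0.0053 0.0066 0.0181]
{'c': (0.653, 0.0787), 'size': (27, 19), 'ang': np.float32(-1.375), 'px': [368.0, 340.0]}
{'c': (0.5781, 0.3204), 'size': (40, 18), 'ang': np.float32(-0.01), 'px': [315.0, 178.0]}
clock 44.55 at [0.5783 0.3195 0.2141] psi 1.563 open 0.797 F [-0.7  0.3 -0. ] q [-0.38  0.81 -0.39  1.49  0.35  0.91 -0.88]
dp [-120, -17, 14] twist [0.004, -0.001, -0.737] hand 0.65 rows 5
dp [-82, -87, 10] twist [-0.0, 0.0, -0.7] hand 0.65 rows 5
dp [-13, -127, 90] twist [-0.0, 0.0, -0.184] hand 0.65 rows 4
```

step_arm --motion '[{"dp":[-24,-3,3],"twist":[0,0,-0.147],"hand":0.65},{"dp":[-48,-6,6],"twist":[0,0,-0.295],"hand":0.65},{"dp":[-72,-10,8],"twist":[0,0,-0.442],"hand":0.65},{"dp":[-96,-14,11],"twist":[0,0,-0.59],"hand":0.65},{"dp":[-120,-17,14],"twist":[0,0,-0.737],"hand":0.65}]'

```text
clock: 45.18
tool_pos: [0.5582, 0.1976, 0.1962]
eef_rot: [0.406, 0.914, -0.001, -0.001]
contact_force: [0.4, 0.3, 0.2]
opening: 0.83
finger_force: 0.0
```

step_arm --motion '[{"dp":[-16,-17,2],"twist":[0,0,-0.14],"hand":0.65},{"dp":[-32,-35,4],"twist":[0,0,-0.28],"hand":0.65},{"dp":[-49,-52,6],"twist":[0,0,-0.42],"hand":0.65},{"dp":[-65,-70,8],"twist":[0,0,-0.56],"hand":0.65},{"dp":[-82,-87,10],"twist":[0,0,-0.7],"hand":0.65}]'

```text
clock: 45.8
tool_pos: [0.5479, 0.0787, 0.1864]
eef_rot: [0.068, 0.998, -0.0, -0.002]
contact_force: [0.5, -0.0, 0.2]
opening: 0.827
finger_force: 0.0
```

step_arm --motion '[{"dp":[-3,-35,20],"twist":[0,0,-0.05],"hand":0.65},{"dp":[-6,-70,45],"twist":[0,0,-0.1],"hand":0.65},{"dp":[-10,-105,70],"twist":[0,0,-0.15],"hand":0.65},{"dp":[-13,-127,88],"twist":[0,0,-0.184],"hand":0.65},{"dp":[-13,-127,88],"twist":[0,0,-0.184],"hand":0.65}]'

```text
clock: 46.42
tool_pos: [0.5418, -0.05, 0.0975]
eef_rot: [-0.019, 1.0, -0.0, -0.003]
contact_force: [-0.0, 0.3, 0.8]
opening: 0.828
finger_force: 0.0
```

step_arm --motion '[{"dp":[0,0,0],"twist":[0,0,0],"hand":0.65}]'

```text
clock: 46.55
tool_pos: [0.5441, -0.0459, 0.1003]
eef_rot: [-0.022, 1.0, 0.001, -0.0]
contact_force: [-0.8, 0.8, 0.2]
opening: 0.827
finger_force: 0.0
```

```bash
python3 - <<'E'
from h import *
c=cam('wrist')
for t in tablets(c,.032): 
    if t['size'][0]<62 and abs(t['c'][1]+.045)<.05: print(t)
plan([(0.5447,-0.0467,0.0508,3.184,0.65)])
E
```

```text
{'c': (0.5448, -0.0457), 'size': (41, 18), 'ang': np.float32(-1.529), 'px': [317.0, 217.0]}
{'c': (0.5414, -0.0076), 'size': (30, 10), 'ang': np.float32(0.042), 'px': [368.0, 215.0]}
{'c': (0.5446, -0.0831), 'size': (30, 10), 'ang': np.float32(0.042), 'px': [267.0, 215.0]}
clock 46.6 at [ 0.5445 -0.0456  0.1007] psi -3.098 open 0.829 F [0.5 0.5 0.3] q [ 0.41  0.93 -0.72  1.91  0.97  0.69  0.71]
dp [0, -1, 50] twist [0.002, 0.001, 0.002] hand 0.65 rows 2
```

step_arm --motion '[{"dp":[0,0,20],"twist":[0,0,0],"hand":0.65},{"dp":[0,0,38],"twist":[0,0,0],"hand":0.65},{"dp":[0,0,49],"twist":[0,0,0],"hand":0.65},{"dp":[0,0,49],"twist":[0,0,0],"hand":0.65}]'

```text
clock: 47.1
tool_pos: [0.5444, -0.0465, 0.0514]
eef_rot: [-0.022, 1.0, 0.0, 0.0]
contact_force: [0.1, -0.1, 0.3]
opening: 0.825
finger_force: 0.0
```

step_arm --motion '[{"dp":[0,0,0],"twist":[0,0,0],"hand":0},{"dp":[0,0,0],"twist":[0,0,0],"hand":0},{"dp":[0,0,0],"twist":[0,0,0],"hand":0},{"dp":[0,0,0],"twist":[0,0,0],"hand":0}]'

```text
clock: 47.6
tool_pos: [0.5445, -0.0474, 0.0516]
eef_rot: [-0.021, 1.0, 0.0, 0.0]
contact_force: [-0.0, 0.5, 4.6]
opening: 0.667
finger_force: 25.0
```

step_arm --motion '[{"dp":[0,0,-10],"twist":[0,0,0],"hand":0},{"dp":[0,0,-40],"twist":[0,0,0],"hand":0},{"dp":[0,0,-80],"twist":[0,0,0],"hand":0},{"dp":[0,0,-120],"twist":[0,0,0],"hand":0},{"dp":[0,0,-130],"twist":[0,0,0],"hand":0}]'

```text
clock: 48.22
tool_pos: [0.5451, -0.0476, 0.1837]
eef_rot: [-0.021, 1.0, -0.0, 0.002]
contact_force: [0.5, 0.3, -1.0]
opening: 0.667
finger_force: 25.0
```

```bash
python3 - <<'E'
from h import *
c=cam('wrist');held(c)
plan([(0.52,0.1,0.18,3.18,0),(0.48,0.25,0.16,2.4,0),(0.478,0.3186,0.10,1.563,0)])
E
```

```text
held n 1933 tool-frame centre mm [ 0.1  0.2 17.8] slope x,y [-0.004 -0.   ] z0 17.8 rect [-0.0003, 0.0004, 40.1419, 18.6626, 1.5636]
clock 48.27 at [ 0.545  -0.0478  0.1834] psi -3.1 open 0.667 F [1.3 0.1 1.3] q [ 0.47  0.82 -0.82  1.86  0.81  0.83  0.84]
dp [19, 149, 3] twist [-0.001, 0.003, 0.003] hand 0 rows 4
dp [34, 151, 20] twist [0.001, 0.0, 0.78] hand 0 rows 5
dp [48, 49, 60] twist [-0.0, 0.0, 0.837] hand 0 rows 5
```

step_arm --motion '[{"dp":[4,37,0],"twist":[0,0,0],"hand":0},{"dp":[9,75,1],"twist":[0,0,0],"hand":0},{"dp":[14,112,2],"twist":[0,0,0],"hand":0},{"dp":[19,149,3],"twist":[0,0,0],"hand":0}]'

```text
clock: 48.78
tool_pos: [0.5179, 0.1008, 0.1768]
eef_rot: [-0.021, 1.0, -0.001, -0.001]
contact_force: [-0.2, 0.3, -0.2]
opening: 0.672
finger_force: 25.0
```

step_arm --motion '[{"dp":[7,30,4],"twist":[0,0,0.156],"hand":0},{"dp":[14,60,8],"twist":[0,0,0.312],"hand":0},{"dp":[20,90,12],"twist":[0,0,0.468],"hand":0},{"dp":[27,120,16],"twist":[0,0,0.624],"hand":0},{"dp":[34,151,20],"twist":[0,0,0.78],"hand":0}]'

```text
clock: 49.4
tool_pos: [0.4777, 0.2498, 0.1567]
eef_rot: [0.363, 0.932, -0.001, -0.001]
contact_force: [-0.8, -0.0, 0.2]
opening: 0.668
finger_force: 25.0
```

step_arm --motion '[{"dp":[10,10,12],"twist":[0,0,0.167],"hand":0},{"dp":[20,20,24],"twist":[0,0,0.334],"hand":0},{"dp":[29,29,36],"twist":[0,0,0.5],"hand":0},{"dp":[38,39,48],"twist":[0,0,0.67],"hand":0},{"dp":[48,49,58],"twist":[0,0,0.837],"hand":0}]'

```text
clock: 50.02
tool_pos: [0.4753, 0.3176, 0.0983]
eef_rot: [0.71, 0.704, -0.002, 0.0]
contact_force: [0.0, -0.2, 1.0]
opening: 0.673
finger_force: 25.0
```

step_arm --motion '[{"dp":[0,0,0],"twist":[0,0,0],"hand":0},{"dp":[0,0,0],"twist":[0,0,0],"hand":0}]'

```text
clock: 50.28
tool_pos: [0.4758, 0.3171, 0.0997]
eef_rot: [0.708, 0.707, -0.001, 0.0]
contact_force: [-0.1, -0.6, 0.5]
opening: 0.669
finger_force: 25.0
```

```bash
python3 - <<'E'
from h import *
c=cam('wrist');held(c);tray2(c)
for t in tablets(c,.017): 
    if t['size'][0]<62: print(t)
plan([(0.478,0.3186,0.036,1.563,0)])
E
```

```text
held n 2015 tool-frame centre mm [ 0.4 -0.1 18.4] slope x,y [-0.008  0.   ] z0 18.4 rect [0.0005, 0.0001, 40.251, 19.4095, 1.5637]
tray [0.5282, 0.3187, 236.8983, 119.1109, 3.1323] [  229   131   319   144 30978] z [0.0054 0.0066 0.0184]
{'c': (0.3564, 0.2278), 'size': (58, 10), 'ang': np.float32(1.401), 'px': [182.0, 306.0]}
{'c': (0.5907, 0.2282), 'size': (61, 19), 'ang': np.float32(-1.306), 'px': [448.0, 303.0]}
{'c': (0.5785, 0.3199), 'size': (60, 27), 'ang': np.float32(-0.002), 'px': [444.0, 207.0]}
clock 50.33 at [0.4761 0.3171 0.1   ] psi 1.568 open 0.669 F [-0.1 -0.7 -0.4] q [-0.51  0.86 -0.27  1.84  0.44  0.49 -1.08]
dp [2, 2, 64] twist [-0.0, 0.001, 0.005] hand 0 rows 2
```

step_arm --motion '[{"dp":[1,1,25],"twist":[0,0,0],"hand":0},{"dp":[2,1,45],"twist":[0,0,0],"hand":0},{"dp":[2,1,58],"twist":[0,0,0],"hand":0},{"dp":[2,1,63],"twist":[0,0,0],"hand":0},{"dp":[2,1,63],"twist":[0,0,0],"hand":0}]'

```text
clock: 50.95
tool_pos: [0.4772, 0.3202, 0.0374]
eef_rot: [0.709, 0.706, 0.0, 0.0]
contact_force: [0.1, 1.1, -0.7]
opening: 0.667
finger_force: 25.0
```

step_arm --motion '[{"dp":[0,0,0],"twist":[0,0,0],"hand":0.55},{"dp":[0,0,0],"twist":[0,0,0],"hand":0.55},{"dp":[0,0,0],"twist":[0,0,0],"hand":0.55},{"dp":[0,0,-30],"twist":[0,0,0],"hand":0.55},{"dp":[0,0,-75],"twist":[0,0,0],"hand":0.55}]'

```text
clock: 51.58
tool_pos: [0.4762, 0.3198, 0.112]
eef_rot: [0.708, 0.706, -0.001, -0.0]
contact_force: [0.4, 0.5, 0.4]
opening: 0.775
finger_force: 0.0
```

step_arm --motion '[{"dp":[0,0,-50],"twist":[0,0,0],"hand":0.2},{"dp":[0,0,-100],"twist":[0,0,0],"hand":0},{"dp":[0,0,-130],"twist":[0,0,0],"hand":0},{"dp":[0,0,-130],"twist":[0,0,0],"hand":0}]'

```text
clock: 52.08
tool_pos: [0.478, 0.3212, 0.2446]
eef_rot: [0.709, 0.706, 0.003, 0.0]
contact_force: [0.5, 0.4, -0.7]
opening: 0.496
finger_force: 0.0
```

```bash
python3 - <<'E'
from h import *
c=cam('wrist');tray2(c)
for t in tablets(c,.017): 
    if t['size'][0]<62: print(t)
plan([(0.475,0.18,0.22,2.4,0),(0.4645,0.03,0.18,3.184,0),(0.4645,0.0297,0.071,3.184,0)])
E
```

```text
tray [0.528, 0.3182, 235.8846, 119.8981, 3.1323] [  262   127   189    92 15480] z [0.0053 0.0067 0.0186]
{'c': (0.5788, 0.3201), 'size': (41, 17), 'ang': np.float32(-0.005), 'px': [394.0, 174.0]}
{'c': (0.4782, 0.3207), 'size': (40, 17), 'ang': np.float32(-0.006), 'px': [316.0, 174.0]}
clock 52.12 at [0.4772 0.3204 0.2428] psi 1.567 open 0.501 F [-0.1 -0.6  0. ] q [-0.45  0.66 -0.38  1.74  0.33  0.81 -0.99]
dp [-140, -2, 23] twist [0.002, -0.0, -0.833] hand 0 rows 5
dp [-94, -118, 40] twist [-0.0, -0.0, -0.784] hand 0 rows 5
dp [0, 0, 109] twist [-0.0, -0.0, -0.0] hand 0 rows 3
```

Both tablets are flat in the tray. Now I close the stage.

step_arm --motion '[{"dp":[-28,0,4],"twist":[0,0,-0.167],"hand":0},{"dp":[-56,-1,8],"twist":[0,0,-0.333],"hand":0},{"dp":[-84,-1,13],"twist":[0,0,-0.5],"hand":0},{"dp":[-112,-2,18],"twist":[0,0,-0.667],"hand":0},{"dp":[-140,-2,23],"twist":[0,0,-0.833],"hand":0}]'

```text
clock: 52.75
tool_pos: [0.4733, 0.1789, 0.2173]
eef_rot: [0.36, 0.933, -0.001, -0.001]
contact_force: [-0.1, 0.3, -0.5]
opening: 0.501
finger_force: 0.0
```

step_arm --motion '[{"dp":[-19,-23,8],"twist":[0,0,-0.157],"hand":0},{"dp":[-38,-47,16],"twist":[0,0,-0.314],"hand":0},{"dp":[-56,-71,24],"twist":[0,0,-0.47],"hand":0},{"dp":[-75,-95,32],"twist":[0,0,-0.627],"hand":0},{"dp":[-94,-118,40],"twist":[0,0,-0.784],"hand":0}]'

```text
clock: 53.38
tool_pos: [0.4627, 0.0287, 0.1775]
eef_rot: [-0.024, 1.0, 0.0, -0.002]
contact_force: [0.2, -0.3, 0.0]
opening: 0.5
finger_force: 0.0
```

step_arm --motion '[{"dp":[0,0,0],"twist":[0,0,0],"hand":0},{"dp":[0,0,0],"twist":[0,0,0],"hand":0}]'

```text
clock: 53.62
tool_pos: [0.4637, 0.031, 0.1787]
eef_rot: [-0.021, 1.0, 0.001, -0.0]
contact_force: [0.6, 0.7, -0.4]
opening: 0.503
finger_force: 0.0
```

```bash
python3 - <<'E'
from h import *
plan([(0.4648,0.0297,0.071,3.184,0)])
E
```

```text
clock 53.62 at [0.4637 0.031  0.1787] psi -3.1 open 0.503 F [ 0.6  0.7 -0.4] q [ 0.31  0.73 -0.78  2.1   0.86  0.67  0.55]
dp [-1, -1, 108] twist [0.002, -0.001, -0.001] hand 0 rows 3
```

step_arm --motion '[{"dp":[0,-1,40],"twist":[0,0,0],"hand":0},{"dp":[0,-1,80],"twist":[0,0,0],"hand":0},{"dp":[0,-1,107],"twist":[0,0,0],"hand":0},{"dp":[0,-1,107],"twist":[0,0,0],"hand":0}]' --force 30

```text
clock: 54.12
tool_pos: [0.4633, 0.0305, 0.0711]
eef_rot: [-0.022, 1.0, 0.0, -0.001]
contact_force: [-1.0, -0.1, 0.3]
opening: 0.502
finger_force: 0.0
```

step_arm --motion '[{"dp":[0,0,0],"twist":[0,0,0],"hand":-1},{"dp":[0,0,0],"twist":[0,0,0],"hand":-1},{"dp":[0,0,0],"twist":[0,0,0],"hand":-1},{"dp":[0,0,0],"twist":[0,0,0],"hand":-1},{"dp":[-8,0,0],"twist":[0,0,0],"hand":-1}]'

```text
clock: 54.75
tool_pos: [0.4714, 0.0295, 0.0729]
eef_rot: [-0.022, 1.0, 0.0, -0.0]
contact_force: [-1.9, -0.2, 6.2]
opening: 0.155
finger_force: 30.0
```

step_arm --motion '[{"dp":[-12,0,0],"twist":[0,0,0],"hand":-1},{"dp":[-25,0,0],"twist":[0,0,0],"hand":-1},{"dp":[-38,0,0],"twist":[0,0,0],"hand":-1},{"dp":[-51,0,0],"twist":[0,0,0],"hand":-1},{"dp":[-64,0,0],"twist":[0,0,0],"hand":-1}]'

```text
clock: 55.38
tool_pos: [0.536, 0.0322, 0.0729]
eef_rot: [-0.021, 1.0, 0.0, 0.0]
contact_force: [-1.7, 0.8, 5.0]
opening: 0.153
finger_force: 30.0
```

step_arm --motion '[{"dp":[-8,0,0],"twist":[0,0,0],"hand":-1},{"dp":[-15,0,0],"twist":[0,0,0],"hand":-1},{"dp":[-20,0,0],"twist":[0,0,0],"hand":-1},{"dp":[-25,0,0],"twist":[0,0,0],"hand":-1},{"dp":[-27,0,0],"twist":[0,0,0],"hand":-1}]'

```text
clock: 56.0
tool_pos: [0.5595, 0.0333, 0.0729]
eef_rot: [-0.021, 1.0, -0.001, -0.003]
contact_force: [-12.0, -0.2, 15.8]
opening: 0.158
finger_force: 30.0
```

Hard stop again. Release, lift, and check the whole scene before handing in.

step_arm --motion '[{"dp":[3,0,0],"twist":[0,0,0],"hand":-1},{"dp":[3,0,0],"twist":[0,0,0],"hand":0},{"dp":[3,0,0],"twist":[0,0,0],"hand":0},{"dp":[3,0,0],"twist":[0,0,0],"hand":0}]'

```text
clock: 56.5
tool_pos: [0.56, 0.0327, 0.072]
eef_rot: [-0.021, 1.0, -0.0, -0.0]
contact_force: [0.9, -0.1, 0.2]
opening: 0.471
finger_force: 0.0
```

step_arm --motion '[{"dp":[0,0,-40],"twist":[0,0,0],"hand":0},{"dp":[0,0,-90],"twist":[0,0,0],"hand":0},{"dp":[0,0,-140],"twist":[0,0,0],"hand":0},{"dp":[0,0,-200],"twist":[0,0,0],"hand":0},{"dp":[0,0,-260],"twist":[0,0,0],"hand":0}]'

```text
clock: 57.12
tool_pos: [0.5596, 0.0327, 0.3339]
eef_rot: [-0.021, 1.0, -0.0, -0.0]
contact_force: [0.8, -0.6, -0.5]
opening: 0.5
finger_force: 0.0
```

step_arm --motion '[{"dp":[0,0,-40],"twist":[0,0,0],"hand":0},{"dp":[0,0,-60],"twist":[0,0,0],"hand":0},{"dp":[0,0,-60],"twist":[0,0,0],"hand":0}]'

```text
clock: 57.5
tool_pos: [0.5604, 0.0333, 0.3934]
eef_rot: [-0.021, 1.0, 0.0, 0.001]
contact_force: [0.1, -0.0, -0.6]
opening: 0.499
finger_force: 0.0
```

```bash
python3 - <<'E' 2>/dev/null
from h import *
plan([])
c=cam('wrist');save(c,'w11.png');tray2(c);mallet(c);press(c)
for t in tablets(c,.017): 
    if t['size'][0]<50: print(t)
E
```

```text
clock 57.5 at [0.5604 0.0333 0.3934] psi -3.1 open 0.499 F [ 0.1 -0.  -0.6] q [ 0.4   0.6  -0.97  1.55  0.51  1.27  0.97]
tray [0.5281, 0.3179, 235.8537, 119.4609, 3.136] [ 432   70   89  137 7934] z [0.0054 0.0071 0.0191]
head [0.6451, -0.2557, 50.5506, 45.3697, 2.97] n 699 z 0.0541
handle [0.5771, -0.2416, 89.8447, 18.1993, 2.9603] n 471 z 0.039
mat [0.6044, -0.2868, 199.2132, 101.7679, 3.076] n 3397 z 0.0042
handle [0.5581 0.0339 0.0933] 104 [0.5582, 0.0339, 18.586, 10.8799, 0.0395]
beam [0.636, 0.0371, 298.7585, 49.2232, 1.613] 5241 [ 0.6055 -0.1124]
cap [0.6357 0.0375 0.1613] 219
stop [0.6232, 0.0754, 9.3343, 7.6512, 1.6122] 28 depth z 0.0289
stop [0.62, 0.1526, 9.5964, 7.6527, 1.6123] 29 depth z 0.0289
{'c': (0.5781, 0.322), 'size': (42, 19), 'ang': np.float32(0.018), 'px': [474.0, 170.0]}
{'c': (0.4779, 0.3222), 'size': (42, 19), 'ang': np.float32(-0.005), 'px': [486.0, 113.0]}
```

View pics/w11.png

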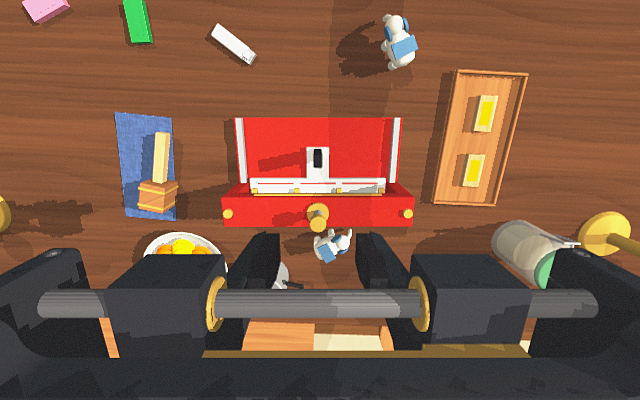

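The tablets are in the tray at (485,113) and (473,170), and the stage is home. The mallet has been knocked about 33 mm aside, with its head now at (157,197), so I'll put it back.

```bash
python3 - <<'E'
from h import *
plan([(0.58,-0.2,0.28,2.953,0),(0.596,-0.2465,0.12,2.953,0)])
E
```

```text
clock 57.55 at [0.5599 0.0328 0.3919] psi -3.1 open 0.499 F [-0.4 -0.4 -1. ] q [ 0.4   0.6  -0.97  1.55  0.51  1.26  0.97]
dp [-10, -233, 112] twist [-0.0, 0.0, 0.231] hand 0 rows 6
dp [-25, -43, 160] twist [-0.0, 0.0, -0.0] hand 0 rows 4
```

step_arm --motion '[{"dp":[-2,-46,22],"twist":[0,0,0.05],"hand":0},{"dp":[-4,-92,44],"twist":[0,0,0.1],"hand":0},{"dp":[-6,-140,66],"twist":[0,0,0.15],"hand":0},{"dp":[-8,-186,90],"twist":[0,0,0.2],"hand":0},{"dp":[-10,-233,112],"twist":[0,0,0.231],"hand":0}]'

```text
clock: 58.18
tool_pos: [0.5787, -0.2009, 0.2774]
eef_rot: [0.095, 0.996, 0.0, -0.002]
contact_force: [0.0, 0.7, 0.2]
opening: 0.5
finger_force: 0.0
```

step_arm --motion '[{"dp":[-8,-14,0],"twist":[0,0,0],"hand":0},{"dp":[-25,-43,0],"twist":[0,0,0],"hand":0},{"dp":[-25,-43,0],"twist":[0,0,0],"hand":0}]'

```text
clock: 58.55
tool_pos: [0.5964, -0.248, 0.2792]
eef_rot: [0.096, 0.995, -0.0, -0.0]
contact_force: [-0.5, 0.6, -0.3]
opening: 0.499
finger_force: 0.0
```

```bash
python3 - <<'E'
from h import *
c=cam('wrist');mallet(c)
plan([(0.596,-0.2465,0.12,2.953,0),(0.596,-0.2465,0.033,2.953,0)])
E
```

```text
head [0.6447, -0.2564, 50.0434, 43.9658, 2.9653] n 1176 z 0.0543
handle [0.5772, -0.2426, 89.6933, 16.5926, 2.9434] n 769 z 0.0393
mat [0.6045, -0.2867, 198.8062, 99.3782, 3.0786] n 6810 z 0.0044
clock 58.6 at [ 0.5963 -0.2458  0.2796] psi 2.953 open 0.5 F [ 0.2 -0.1 -0.7] q [ 0.74  0.81 -0.84  1.46  0.62  1.16  1.18]
dp [0, -1, 160] twist [0.001, -0.001, -0.0] hand 0 rows 4
dp [0, 0, 87] twist [0.0, 0.0, -0.0] hand 0 rows 2
```

step_arm --motion '[{"dp":[0,0,45],"twist":[0,0,0],"hand":0},{"dp":[0,0,90],"twist":[0,0,0],"hand":0},{"dp":[0,-1,135],"twist":[0,0,0],"hand":0},{"dp":[0,-1,180],"twist":[0,0,0],"hand":0},{"dp":[0,-1,210],"twist":[0,0,0],"hand":0}]' --force 60

```text
clock: 59.22
tool_pos: [0.5953, -0.2445, 0.0684]
eef_rot: [0.093, 0.996, 0.001, -0.001]
contact_force: [-0.1, 0.2, 0.8]
opening: 0.497
finger_force: 0.0
```

step_arm --motion '[{"dp":[0,0,20],"twist":[0,0,0],"hand":0},{"dp":[0,0,34],"twist":[0,0,0],"hand":0},{"dp":[0,0,36],"twist":[0,0,0],"hand":0},{"dp":[0,0,36],"twist":[0,0,0],"hand":0}]'

```text
clock: 59.72
tool_pos: [0.5968, -0.2473, 0.0351]
eef_rot: [0.094, 0.996, -0.0, 0.001]
contact_force: [-0.3, -0.4, 1.0]
opening: 0.501
finger_force: 0.0
```

step_arm --motion '[{"dp":[0,0,0],"twist":[0,0,0],"hand":-1},{"dp":[0,0,0],"twist":[0,0,0],"hand":-1},{"dp":[0,0,0],"twist":[0,0,0],"hand":-1},{"dp":[0,0,0],"twist":[0,0,0],"hand":-1}]'

```text
clock: 60.22
tool_pos: [0.5963, -0.2474, 0.0345]
eef_rot: [0.094, 0.996, -0.0, 0.0]
contact_force: [0.7, -0.4, 2.1]
opening: 0.199
finger_force: 60.0
```

```bash
python3 - <<'E'
from h import *
s=r.get_state();z=s['tool_pos'][2];print(z)
plan([(s['tool_pos'][0],s['tool_pos'][1],z+.03,2.953,-1),(0.59,-0.2885,z+.03,3.12,-1),(0.59,-0.2885,z+.002,3.12,-1)])
E
```

```text
0.034522966249426766
clock 60.23 at [ 0.5963 -0.2474  0.0345] psi 2.953 open 0.199 F [ 0.7 -0.4  2.1] q [ 0.66  1.1  -0.65  1.61  0.9   0.76  0.97]
dp [0, 0, -30] twist [-0.0, 0.0, -0.0] hand -1 rows 1
dp [-2, -42, 0] twist [-0.0, 0.0, -0.167] hand -1 rows 1
dp [0, 1, 28] twist [-0.0, 0.0, -0.0] hand -1 rows 1
```

step_arm --motion '[{"dp":[0,0,0],"twist":[0,0,0],"hand":-1},{"dp":[0,0,-15],"twist":[0,0,0],"hand":-1},{"dp":[0,0,-30],"twist":[0,0,0],"hand":-1}]'

```text
clock: 60.6
tool_pos: [0.5959, -0.2473, 0.0649]
eef_rot: [0.094, 0.996, 0.0, -0.0]
contact_force: [-0.0, -0.7, -2.4]
opening: 0.2
finger_force: 60.0
```

step_arm --motion '[{"dp":[0,-10,0],"twist":[0,0,-0.04],"hand":-1},{"dp":[-1,-20,0],"twist":[0,0,-0.08],"hand":-1},{"dp":[-1,-31,0],"twist":[0,0,-0.12],"hand":-1},{"dp":[-2,-42,0],"twist":[0,0,-0.167],"hand":-1},{"dp":[-2,-42,0],"twist":[0,0,-0.167],"hand":-1}]'

```text
clock: 61.22
tool_pos: [0.5899, -0.2904, 0.0648]
eef_rot: [0.012, 1.0, -0.001, 0.0]
contact_force: [-0.3, -0.4, -2.2]
opening: 0.196
finger_force: 60.0
```

step_arm --motion '[{"dp":[0,0,15],"twist":[0,0,0],"hand":-1},{"dp":[0,0,24],"twist":[0,0,0],"hand":-1},{"dp":[0,0,29],"twist":[0,0,0],"hand":-1},{"dp":[0,0,29],"twist":[0,0,0],"hand":-1}]'

```text
clock: 61.72
tool_pos: [0.5903, -0.2884, 0.035]
eef_rot: [0.011, 1.0, 0.0, -0.0]
contact_force: [0.3, 0.2, -1.1]
opening: 0.196
finger_force: 60.0
```

step_arm --motion '[{"dp":[0,0,0],"twist":[0,0,0],"hand":0},{"dp":[0,0,0],"twist":[0,0,0],"hand":0},{"dp":[0,0,0],"twist":[0,0,0],"hand":0},{"dp":[0,0,-30],"twist":[0,0,0],"hand":0},{"dp":[0,0,-80],"twist":[0,0,0],"hand":0}]'

```text
clock: 62.35
tool_pos: [0.5889, -0.2889, 0.1144]
eef_rot: [0.011, 1.0, 0.0, -0.002]
contact_force: [0.4, 0.2, -0.0]
opening: 0.501
finger_force: 0.0
```

step_arm --motion '[{"dp":[0,30,-50],"twist":[0,0,0],"hand":0},{"dp":[0,70,-90],"twist":[0,0,0],"hand":0},{"dp":[0,110,-140],"twist":[0,0,0],"hand":0},{"dp":[0,150,-190],"twist":[0,0,0],"hand":0},{"dp":[0,200,-240],"twist":[0,0,0],"hand":0}]'

```text
clock: 62.98
tool_pos: [0.5943, -0.096, 0.3491]
eef_rot: [0.011, 1.0, -0.0, 0.001]
contact_force: [1.0, -0.6, 0.6]
opening: 0.497
finger_force: 0.0
```

step_arm --motion '[{"dp":[0,50,-30],"twist":[0,0,0],"hand":0},{"dp":[0,90,-40],"twist":[0,0,0],"hand":0},{"dp":[0,90,-40],"twist":[0,0,0],"hand":0},{"dp":[0,90,-40],"twist":[0,0,0],"hand":0}]'

```text
clock: 63.48
tool_pos: [0.5962, -0.008, 0.3868]
eef_rot: [0.011, 1.0, -0.001, -0.0]
contact_force: [-0.9, -0.5, 0.2]
opening: 0.502
finger_force: 0.0
```

```bash
python3 - <<'E' 2>/dev/null
from h import *
plan([])
c=cam('wrist');save(c,'w12.png');tray2(c);mallet(c);press(c)
for t in tablets(c,.017): 
    if t['size'][0]<50: print(t)
for t in ('elephant0','lighter'): print(find(c,'wrist',t,3))
E
```

```text
clock 63.48 at [ 0.5962 -0.008   0.3868] psi 3.119 open 0.502 F [-0.9 -0.5  0.2] q [ 0.42  0.65 -0.92  1.45  0.52  1.3   1.01]
tray [0.528, 0.3185, 236.0753, 121.3672, 3.1306] [ 463   33   97  146 9191] z [0.0055 0.0072 0.0192]
head [0.6398, -0.2882, 49.7019, 45.1104, 3.1109] n 751 z 0.054
handle [0.5703, -0.2876, 90.3938, 17.512, 3.0926] n 448 z 0.0392
mat [0.6046, -0.2861, 199.0373, 100.75, 3.0788] n 3754 z 0.0043
handle [0.5584 0.0324 0.0932] 121 [0.5592, 0.0325, 19.3694, 11.8552, 0.0097]
beam [0.6368, 0.0369, 299.432, 50.5342, 1.6134] 5819 [ 0.6059 -0.1128]
cap [0.6359 0.0371 0.1613] 245
{'c': (0.5789, 0.3225), 'size': (42, 19), 'ang': np.float32(0.001), 'px': [505.0, 141.0]}
{'c': (0.4777, 0.3225), 'size': (40, 19), 'ang': np.float32(-0.01), 'px': [516.0, 79.0]}
[(0.89, [0.723, 0.06, 0.056], [357.0, 229.0]), (0.63, [0.393, 0.149, 0.052], [423.0, 16.0])]
[(0.62, [0.387, -0.11, 0.014], [250.0, 24.0])]
```

Everything checks out: the mallet is home, the stage is home, the pin is up and both tablets are flat in the tray. Handing in.

```bash
python3 -c "
from plant import r
print(r.finish_job())"
```

```text
the job is handed in; nothing more can be done
None
```

The job is handed in (no verdict came back): both tablets present were sealed and lie flat in the tray, the empty stage is fully home, the pin is up, and the mallet stands on its mat, put back after a knock moved it about 33 mm.

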